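# Put the foil carton away in the kitchen drawer

### The arm

A 6-joint arm with a two-finger parallel gripper is mounted at the origin on the work surface. World frame = base frame: x ahead of the robot, y to its left, z up, the work surface at z = 0. Lengths are in m, angles in degrees, forces in N, time in s.
With the tool pointing down it reaches from about 0.25 to 0.775 m from the base axis. Payload 4 kg.
Tool frame: the origin (TCP) lies midway between the tips of the shut fingers; the grasp point (between the pads) lies ctrl.tcp_to_grasp behind it (ctrl.tcp_to_grasp is the distance from the TCP to the grasp point, in m); z points along the fingers, y is the line along which they close (so a half turn about z gives the same grasp; the last joint's range is limited). The gripper opens to 94 mm and grips with 3 to 60 N. Pads are 16 mm wide; open, the fingers measure 119 mm over their backs; the gripper's body (75 mm by 177 mm) begins 78 mm behind the grasp point.
Start: joints at [-82.282, 4.996, 78.535, -0, 96.463, -5.907], TCP at [0.13, -0.535, 0.206] pointing down, gripper open.
Joint ranges: [-177.83, 177.83], [-43.37, 116.18], [15.69, 146.23], [-61.86, 241.86], [9.47, 152.12], [-147.06, 147.06]. Speed limits (degrees/s): [159.86, 159.86, 180, 180, 180, 180].

### API

Orientations are given as [roll, pitch, yaw] about the fixed x, y, z axes, in that order (R = Rz(yaw) Ry(pitch) Rx(roll)).
In Python, from bench import read_state, grab_frame, ticket, models, ctrl gives the robot as it stands.
- The arm moves only by the tool carry_out, never from a script. Its argument "deltas" is a list of rows, each an object of numbers: "dx", "dy", "dz": the shift along the tool's x, y, z in cm; "wx", "wy", "wz": the turn, a rotation vector about the tool's x, y, z in degrees; "hand": the gripper command: -1 is shut, 1 is fully open, values between are in proportion. A call has exactly 10 rows; each row shifts and turns the commanded pose from where the row before left it, along the tool's axes as they then stand; what a row does not reach is not made up. A row lasts 1/12 s, in which the tool goes at most 41.7 mm and 7.16 degrees, less where a joint would pass 70% of its speed; a pose out of reach is approached as far as the arm can. A call with a gripper value outside its range is refused whole. The fingers move at their own pace and stop on an object; "grip_force" is the grip in N (left out, the last holds). Time passes only in rows, so rows that do not move let the fingers close, or fill a call up. It gives the time, the measured TCP pose, the force, the opening and the grip force at its end, in the units of the state.
- read_state(): the state, without advancing time (a new reading comes with each control period).
- grab_frame(name): name is "scene" or "top" or "wrist"; returns a dict with "frame" (420x560x3 uint8, red, green, blue), "z_map" (420x560 float32, m along the optical axis (not along the pixel's ray), 0 where there is no reading), "fovy" (degrees; the focal length in pixels is half the picture's height over the tangent of half this angle, whatever the lens; pixels are square), "cx", "cy" (the principal point, pixels), "k1" (the pictures are not rectified: a ray, as slopes to the right and down, at radius r is drawn at 1 + k1 r^2 times it, then the intrinsics apply), "R" (3x3) and "t" (3): a world point X has camera coordinates R X + t; the wrist camera has in their place "hand_eye" (4x4, takes a point from camera to tool coordinates, whose origin is the TCP and whose axes are the flange's). Camera axes: x right, y down, z forward; pixel columns grow to the right and rows downward; lengths in m; the calibration is good to about 2 mm. A picture is of the moment at which its call begins: read the wrist's pose just before it.
- ticket.close_job(): hands the job in; it is judged then, once.
Trained networks look in a picture, given as the dict that the camera call returned (one of the last four; its "shot" number tells which), for a name from the list of things; names that differ only in an ending like _2 or _b are one class to them, and where a whole thing is asked for, a point or a joint stands for the part that bears it (a point fixed in the world has none). Each returns a list of dicts, best first, with "conf" (0 to 1); they miss things now and then, are a little off and sometimes report something else, mostly with a low value. They report only what shows in the picture. A call takes as long as a camera call. They do not tell look-alikes from the thing itself.
- models.masks_of(picture, name): "pixels" (420x560 bool, what is visible of it) and "box" ([centre column, centre row, width, height] in pixels, round what is visible of it).
The state is a dict: "time": time; "joints": joint angles; "qd": joint speeds; "tau": joint torques, N m; "tcp_pos": TCP position; "eef_rot": TCP orientation; "contact_force": force on the tool from outside, world axes, zero at the start; "torque": the same for the moment, N m; "finger_gap": finger opening in m; "grasp_force": force on a finger pad.
Only numpy, scipy, OpenCV 4.12 (cv2) and the standard library are available. Lean on these libraries where they do the work, as an engineer would, in place of code of your own. Each camera call takes 0.05 s, during which the arm holds its last target. There are 200 camera calls.

### The job

Pull the drawer of the small counter-top unit open by its handle, at least three quarters of its travel (the deck above it only leaves room for a slanting hand). Then pick up the long foil carton from the counter, lay it flat on the drawer's floor without dropping or throwing it, and leave the drawer open like that. Leave the squat carton, the bottles and the jar beside them where they stand.

Things in the scene. Friction and masses are not known exactly. Their poses are not given: they have to be found in the camera images.
- cabinet: Fixed grey counter-top unit, case 280 deep, 330 wide, 230 high: open compartment below, one drawer at the top. Above the case, on four short posts, is a white deck 330 wide and 179 deep, 305 (underside) to 317 mm above the counter, with dishes on it up to 345. Origin: on the counter under the middle of the case's front edge; x points to the unit's back, z up.
- deck_edge (a point): Middle of the deck's lower front edge, 305 mm above the counter, 39 mm ahead of the case's front: it ends over the middle of the shut drawer's handle, so a hand pointing straight down is stopped; one leaning some 25 to 40 degrees (fingers forward and down, under the deck) gets in. Axes as the unit's.
- drawer (a joint): Slide of the drawer in m: 0 shut, 0.22 fully open (0.165 is three quarters). The drawer moves along the unit's -x as the value grows; about 2.5 N of friction plus 8 N s/m; it stays where it is left. It may start up to 20 mm ajar.
- drawer_handle (a point): Middle of the handle's grip, a black block 36 wide (y), 30 high (z), 24 deep (x) on an 18 mm neck; it stands 16 to 40 mm out from the drawer's grey front panel (322 wide, 94 high), free on both sides, above and below. This point is 28 mm out from the panel, 185 mm above the counter. Axes as the unit's: x is the way the drawer shuts, -x pulls it open.
- drawer_floor (a point): Point on the drawer's inner floor, 140 mm above the counter, at the foot of the front wall's inside, mid-width; moves with the drawer; axes as the unit's. The inside reaches from x = 0 to 248 and y = -134 to 134 mm; 6 mm walls, 56 high above the floor; the 15 mm front panel before the front wall stands 68 mm above the floor. The handle's middle is at x = -49 mm.
- foil_box: The long cardboard carton of kitchen foil, 200 (x) by 45 (y) by 45 (z) mm, about 0.25 kg, rigid, thin steel cutting strip along one long side. It lies flat on the counter beside the drawer unit, left or right. Origin: centre of its underside; x along its length.
- foil_box_center (a point): Centre of the foil carton (22.5 mm above its underside), axes as foil_box.
- tea_carton: Bystander: squat cardboard carton, 100 by 85, 60 high; on the side where the foil carton is not. Origin: centre of its underside.
- soy_bottle: Bystander: dark bottle, 66 across, 210 high, standing. Origin: centre of its underside.
- oil_bottle: Bystander: oil bottle, 80 across, 200 high, standing. Origin: centre of its underside.
- jam_jar: Bystander: jar, 70 across, 100 high, standing. Origin: centre of its underside.
Things that resemble listed ones, but are neither listed nor needed, are in the scene too. What is shaped like the foil_box but blue or red is not meant.

How it is judged:
By the outcome, as a careful person would: the job done as asked, in the order asked, and still so for the second after the job is handed in, with the robot touching nothing.
It also fails if it takes over 61 s, if anything falls off the work surface, if the arm or the gripper's body presses on something with over 40 N, if the wrist force passes 120 N, or if a joint passes its speed limit or range.

## Working session

There is one attempt and no reset: what is moved stays moved. The work goes in short steps, Python scripts to look and compute and a tool call to move; the robot and the scene stay as the last step left them, time stands still between calls to the robot, and variables do not carry over. Pictures are saved under pics/ and viewed, at most 10 in all, crops included, and the job is handed in when it is done.

Besides the shell and the picture viewer there is one more tool, called as name(argument=value, ...), one argument or row to a line, values as JSON. carry_out: Moves the arm, as the interface text tells. Its arguments: {"type":"object","properties":{"deltas":{"type":"array"},"grip_force":{"type":"number"}},"required":["deltas"]}

```bash
ls; mkdir -p pics
cat > h.py <<'E'
import numpy as np, cv2
from bench import read_state, grab_frame, ticket, models, ctrl
from scipy.spatial.transform import Rotation as Ro
def pts(p, mask=None, T=None):
    """world points (H,W,3) from z_map"""
    z=p["z_map"]; h,w=z.shape; f=h/2/np.tan(np.radians(p["fovy"])/2)
    K=np.array([[f,0,p["cx"]],[0,f,p["cy"]],[0,0,1.]])
    v,u=np.mgrid[:h,:w]; uv=np.stack([u,v],-1).reshape(-1,1,2).astype(float)
    n=cv2.undistortPoints(uv,K,np.array([p["k1"],0,0,0,0.])).reshape(h,w,2)
    c=np.dstack([n*z[...,None],z])
    if "R" in p: X=(c-np.array(p["t"]))@np.array(p["R"])
    else:
        H=np.array(p["hand_eye"]); X=c@H[:3,:3].T+H[:3,3]
        X=X@T[1].T+T[0]
    X[z==0]=np.nan
    return X
def pose():
    s=read_state(); return np.array(s["tcp_pos"]),Ro.from_euler("xyz",s["eef_rot"],degrees=True).as_matrix()
E
python3 - <<'E'
from h import *
s=read_state(); print({k:np.round(v,3) for k,v in s.items()}); print(ctrl.tcp_to_grasp, [a for a in dir(ctrl) if a[0]!='_'])
for n in ["scene","top"]:
    p=grab_frame(n); cv2.imwrite(f"pics/{n}.png",p["frame"][...,::-1]); X=pts(p); np.save(n+".npy",X)
    np.save(n+"_rgb.npy",p["frame"])
    print(n,p["fovy"],p["k1"],-np.array(p["R"]).T@p["t"])
    for o in ["foil_box","drawer_handle","drawer","cabinet","tea_carton","soy_bottle","oil_bottle","jam_jar"]:
        for d in models.masks_of(p,o)[:3]:
            m=d["pixels"]; q=X[m]; q=q[~np.isnan(q[:,0])]
            print(o,round(d["conf"],2),np.round(d["box"]),len(q),np.round(np.median(q,0),3) if len(q) else'',np.round(np.percentile(q,[2,98],0),3).tolist() if len(q) else'', np.median(p["frame"][m],0))
E
```

```text
pics
{'time': np.float64(0.0), 'joints': array([-8.2281e+01,  5.0400e+00,  7.8623e+01,  2.0000e-03,  9.6462e+01,
       -5.9070e+00]), 'qd': array([ 0.076, -0.005, -0.018, -0.06 ,  0.116, -0.013]), 'tau': array([ 0.0000e+00, -3.4018e+01, -3.0242e+01,  7.2000e-02,  3.3000e-02,
       -0.0000e+00]), 'tcp_pos': array([ 0.13 , -0.534,  0.204]), 'eef_rot': array([-1.79875e+02, -1.50000e-02,  1.36260e+01]), 'contact_force': array([-0.16 ,  0.222, -0.27 ]), 'torque': array([-0.005, -0.011,  0.028]), 'grasp_force': np.float64(0.0), 'finger_gap': np.float64(0.094)}
0.0188 ['IKError', 'tcp_to_grasp']
scene 53.23177532247043 -0.10174050972848298 [ 0.22845081 -0.36377272  1.32529508]
foil_box 0.95 [334. 302.  55.  56.] 1040 [ 0.423 -0.35   0.044] [[0.328, -0.375, 0.037], [0.522, -0.325, 0.049]] [191. 149. 130.]
foil_box 0.89 [259. 344.  38.  70.] 1077 [ 0.167 -0.312  0.044] [[0.133, -0.407, 0.001], [0.21, -0.223, 0.049]] [215.  111.5 113.5]
foil_box 0.72 [238. 204.  64.  19.] 1046 [0.361 0.08  0.043] [[0.281, 0.011, 0.003], [0.444, 0.151, 0.049]] [ 91. 112. 200.]
drawer_handle 0.92 [345. 149.  6
[... 1758 characters left out ...]
[[0.394, 0.301, 0.012], [0.494, 0.387, 0.065]] [155. 125.  97.]
cabinet 0.9 [267. 106. 103. 107.] 9664 [ 0.772 -0.005  0.315] [[0.675, -0.161, 0.011], [0.987, 0.153, 0.345]] [157. 138. 121.]
tea_carton 0.91 [179. 220.  28.  34.] 705 [0.445 0.341 0.059] [[0.394, 0.301, -0.001], [0.499, 0.39, 0.065]] [154. 125. 101.]
soy_bottle 0.75 [175. 162.  26.  25.] 470 [0.651 0.351 0.134] [[0.63, 0.331, 0.017], [0.682, 0.387, 0.213]] [96.  69.  38.5]
oil_bottle 0.55 [370. 154.  26.  30.] 603 [ 0.671 -0.356  0.133] [[0.647, -0.398, 0.002], [0.719, -0.329, 0.203]] [133. 115.  63.]
jam_jar 0.73 [391. 180.  26.  24.] 376 [ 0.593 -0.441  0.096] [[0.568, -0.474, 0.015], [0.628, -0.416, 0.105]] [56.  44.  34.5]
```

Run:
```python
from h import *
a=cv2.imread("pics/scene.png")[60:400,170:480]; b=cv2.imread("pics/top.png")[60:340,140:440]
a=cv2.resize(a,(540,592)); 
cv2.imwrite("pics/s2.png",cv2.resize(cv2.imread("pics/scene.png")[50:395,150:500],(608,600),interpolation=3))
for n in ["scene","top"]:
    X=np.load(n+".npy"); C=np.load(n+"_rgb.npy").astype(int)
    # deck front & panel & handle: points by height bands
    P=X.reshape(-1,3); c=C.reshape(-1,3)
    reg=(P[:,0]>.6)&(P[:,0]<1.0)&(abs(P[:,1])<.2)
    deck=reg&(P[:,2]>.312)&(P[:,2]<.322)
    print(n,"deck rect",cv2.minAreaRect((P[deck][:,:2]*1000).astype(np.float32)))
    r=cv2.boxPoints(cv2.minAreaRect((P[deck][:,:2]*1000).astype(np.float32)));print(np.round(r))
    pan=reg&(P[:,2]>.14)&(P[:,2]<.2)&(P[:,0]<.78)&(abs(P[:,1])>.05)
    q=P[pan]; 
    if len(q)>20:
        k=cv2.fitLine(q[:,:2].astype(np.float32),cv2.DIST_HUBER,0,.001,.001).ravel(); print("panel line",k.round(4),len(q), "ang",np.degrees(np.arctan2(-k[0],k[1])))
    hd=reg&(c.max(1)<60)&(P[:,2]>.15)&(P[:,2]<.21)&(abs(P[:,1])<.06)
    q=P[hd]
    if len(q): print("handle",len(q),np.percentile(q,[2,50,98],0).round(4).tolist())
    top=hd&(P[:,2]>.195)
    if top.sum(): print("htop",top.sum(),np.percentile(P[top],[2,50,98],0).round(4).tolist())
    fb=(P[:,0]>.3)&(P[:,0]<.56)&(P[:,1]<-.29)&(P[:,1]>-.42)&(P[:,2]>.035)&(P[:,2]<.055)
    print("foil",cv2.minAreaRect((P[fb][:,:2]*1000).astype(np.float32)),P[fb][:,2].mean())
```

```text
scene deck rect ((762.248291015625, -1.2774810791015625), (331.0718078613281, 181.78721618652344), 87.31468200683594)
[[ 664. -162.]
 [ 845. -171.]
 [ 861.  160.]
 [ 679.  168.]]
panel line [ 0.0198  0.9998  0.6934 -0.0029] 674 ang -1.1343074
handle 71 [[0.649, -0.0139, 0.188], [0.6585, -0.0003, 0.1981], [0.671, 0.0153, 0.2033]]
htop 58 [[0.649, -0.0132, 0.1956], [0.6589, 0.0006, 0.1984], [0.67, 0.0155, 0.2033]]
foil ((426.7252502441406, -349.5079345703125), (201.5928497314453, 46.50813674926758), 3.9777143001556396) 0.044139823057696016
top deck rect ((762.8082885742188, -1.2005767822265625), (330.87939453125, 179.45936584472656), 87.31636810302734)
[[ 665. -162.]
 [ 845. -171.]
 [ 860.  160.]
 [ 681.  168.]]
panel line [ 0.0474  0.9989  0.6916 -0.0147] 321 ang -2.7163496
handle 170 [[0.6517, -0.0566, 0.1521], [0.6903, -0.0003, 0.1874], [0.6953, 0.0565, 0.2025]]
htop 61 [[0.6509, -0.0261, 0.1951], [0.6628, 0.0028, 0.1983], [0.6946, 0.0539, 0.2029]]
foil ((427.426025390625, -349.4895935058594), (200.08297729492188, 47.139381408691406), 3.3550562858581543) 0.04450461095026627
```

View pics/s2.png

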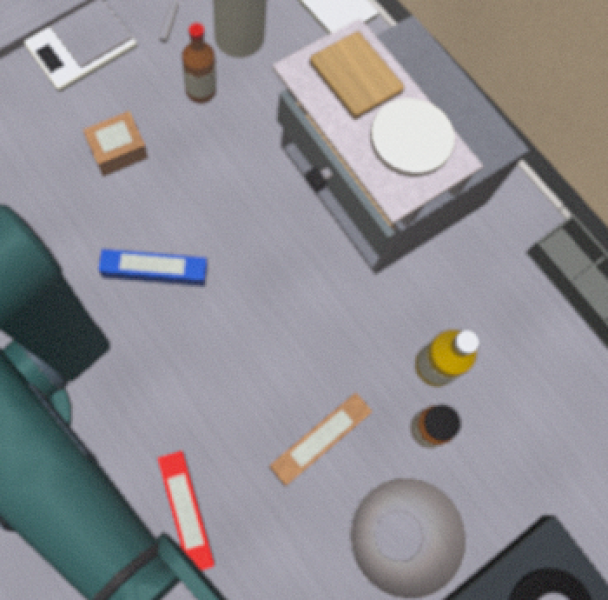

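The crop shows the tan foil carton at (320,440), with blue and red look-alikes. The handle is at (318,178), under the deck. The foil carton's centre is about (0.427,-0.350) at yaw 3.7°. The unit's yaw is -2.7° and the handle is near (0.662,0.003,0.185). First I turn the hand.

carry_out(
  deltas=[
    {"wz": 5.5,"dz": -1,"hand": 1},
    {"wz": 5.5,"dz": -1,"hand": 1},
    {"wz": 5.3,"dz": -1,"hand": 1},
    {"wy": 7,"dz": -1,"hand": 1},
    {"wy": 7,"hand": 1},
    {"wy": 7,"hand": 1},
    {"wy": 7,"hand": 1},
    {"wy": 7,"hand": 1},
    {"hand": 1},
    {"hand": 1},
  ],
  grip_force=30,
)

```text
$.deltas[0]: bad value
```

```bash
cat >> h.py <<'E'
def ud(yaw,a):
    """tool R: x along yaw, pointing down, leaning forward by a"""
    return (Ro.from_euler("xyz",[180,0,yaw],degrees=True)*Ro.from_euler("y",a,degrees=True)).as_matrix()
def go(pos,R):
    p,R0=pose(); print("tcp",p.round(4),"turn(deg,tool)",np.degrees(Ro.from_matrix(R0.T@R).as_rotvec()).round(2),"shift cm in now-axes",(R0.T@(np.array(pos)-p)*100).round(2),"in goal axes",(R.T@(np.array(pos)-p)*100).round(2))
E
python3 - <<'E'
from h import *
go([.60,.006,.275],ud(-2.7,35)); print(read_state()["joints"])
E
```

```text
tcp [ 0.1295 -0.5345  0.2055] turn(deg,tool) [-4.98 34.76 15.81] shift cm in now-axes [ 58.45 -41.45  -6.96] in goal axes [ 40.39 -56.21  19.8 ]
[-8.22847902e+01  4.99350278e+00  7.85357052e+01 -7.78442624e-04
  9.64621749e+01 -5.90772307e+00]
```

carry_out(
  deltas=[
    {"dx": 0,"dy": 0,"dz": -1,"wx": 0,"wy": 0,"wz": 5.5,"hand": 1},
    {"dx": 0,"dy": 0,"dz": -1,"wx": 0,"wy": 0,"wz": 5.5,"hand": 1},
    {"dx": 0,"dy": 0,"dz": -1,"wx": 0,"wy": 0,"wz": 5.3,"hand": 1},
    {"dx": 0,"dy": 0,"dz": -1,"wx": 0,"wy": 7,"wz": 0,"hand": 1},
    {"dx": 0,"dy": 0,"dz": 0,"wx": 0,"wy": 7,"wz": 0,"hand": 1},
    {"dx": 0,"dy": 0,"dz": 0,"wx": 0,"wy": 7,"wz": 0,"hand": 1},
    {"dx": 0,"dy": 0,"dz": 0,"wx": 0,"wy": 7,"wz": 0,"hand": 1},
    {"dx": 0,"dy": 0,"dz": 0,"wx": 0,"wy": 7,"wz": 0,"hand": 1},
    {"dx": 0,"dy": 0,"dz": 0,"wx": 0,"wy": 0,"wz": 0,"hand": 1},
    {"dx": 0,"dy": 0,"dz": 0,"wx": 0,"wy": 0,"wz": 0,"hand": 1},
  ],
  grip_force=30,
)

```text
time: 1.73
tcp_pos: [0.128, -0.5344, 0.2441]
eef_rot: [-179.8, -34.9, -3.0]
contact_force: [0.8, -0.5, 0.5]
finger_gap: 0.0937
grasp_force: 0.0
```

Run:
```python
from h import *
go([.60,.006,.275],ud(-2.7,35)); print(read_state()["joints"])
```

```text
tcp [ 0.128  -0.5344  0.2441] turn(deg,tool) [-0.05  0.06 -0.24] shift cm in now-axes [ 38.1  -56.34  23.06] in goal axes [ 38.31 -56.2   23.05]
[-104.00139168    2.82110618   83.62341038   34.68554079   99.41891632
   -7.0308167 ]
```

carry_out(
  deltas=[
    {"dx": 1.9,"dy": -2.8,"dz": 1.15,"wx": 0,"wy": 0,"wz": 0,"hand": 1},
    {"dx": 1.9,"dy": -2.8,"dz": 1.15,"wx": 0,"wy": 0,"wz": 0,"hand": 1},
    {"dx": 1.9,"dy": -2.8,"dz": 1.15,"wx": 0,"wy": 0,"wz": 0,"hand": 1},
    {"dx": 1.9,"dy": -2.8,"dz": 1.15,"wx": 0,"wy": 0,"wz": 0,"hand": 1},
    {"dx": 1.9,"dy": -2.8,"dz": 1.15,"wx": 0,"wy": 0,"wz": 0,"hand": 1},
    {"dx": 1.9,"dy": -2.8,"dz": 1.15,"wx": 0,"wy": 0,"wz": 0,"hand": 1},
    {"dx": 1.9,"dy": -2.8,"dz": 1.15,"wx": 0,"wy": 0,"wz": 0,"hand": 1},
    {"dx": 1.9,"dy": -2.8,"dz": 1.15,"wx": 0,"wy": 0,"wz": 0,"hand": 1},
    {"dx": 1.9,"dy": -2.8,"dz": 1.15,"wx": 0,"wy": 0,"wz": 0,"hand": 1},
    {"dx": 1.9,"dy": -2.8,"dz": 1.15,"wx": 0,"wy": 0,"wz": 0,"hand": 1},
  ],
)

```text
time: 2.57
tcp_pos: [0.3655, -0.2631, 0.2623]
eef_rot: [179.7, -35.1, -2.4]
contact_force: [0.8, 0.2, 0.5]
finger_gap: 0.0941
grasp_force: 0.0
```

carry_out(
  deltas=[
    {"dx": 1.9,"dy": -2.8,"dz": 1.15,"wx": 0,"wy": 0,"wz": 0,"hand": 1},
    {"dx": 1.9,"dy": -2.8,"dz": 1.15,"wx": 0,"wy": 0,"wz": 0,"hand": 1},
    {"dx": 1.9,"dy": -2.8,"dz": 1.15,"wx": 0,"wy": 0,"wz": 0,"hand": 1},
    {"dx": 1.9,"dy": -2.8,"dz": 1.15,"wx": 0,"wy": 0,"wz": 0,"hand": 1},
    {"dx": 1.9,"dy": -2.8,"dz": 1.15,"wx": 0,"wy": 0,"wz": 0,"hand": 1},
    {"dx": 1.9,"dy": -2.8,"dz": 1.15,"wx": 0,"wy": 0,"wz": 0,"hand": 1},
    {"dx": 1.9,"dy": -2.8,"dz": 1.15,"wx": 0,"wy": 0,"wz": 0,"hand": 1},
    {"dx": 1.9,"dy": -2.8,"dz": 0.5,"wx": 0,"wy": 0,"wz": 0,"hand": 1},
    {"dx": 1.9,"dy": -2.0,"dz": 0,"wx": 0,"wy": 0,"wz": 0,"hand": 1},
    {"dx": 0,"dy": 0,"dz": 0,"wx": 0,"wy": 0,"wz": 0,"hand": 1},
  ],
)

```text
time: 3.4
tcp_pos: [0.5673, -0.0242, 0.293]
eef_rot: [180.0, -35.4, -2.1]
contact_force: [-0.9, 1.1, 0.1]
finger_gap: 0.0937
grasp_force: 0.0
```

Run:
```python
from h import *
R=ud(-2.7,35); G=np.array([.661,.003,.186])
T=pose(); print(read_state()["joints"])
p=grab_frame("wrist"); cv2.imwrite("pics/w1.png",p["frame"][...,::-1]); X=pts(p,T=T); P=X.reshape(-1,3); c=p["frame"].reshape(-1,3).astype(int)
for d in models.masks_of(p,"drawer_handle")[:2]: print(d["conf"],np.round(d["box"]))
U=np.array([[.9989,-.0471],[.0471,.9989]])  # unit axes rows
hd=(c.max(1)<70)&(P[:,2]>.16)&(P[:,2]<.215)&(abs(P[:,1])<.05)&(P[:,0]>.62)&(P[:,0]<.70)
print("handle",hd.sum(),np.nanpercentile(P[hd],[2,50,98],0).round(4).tolist())
t=hd&(P[:,2]>.193); print("top",t.sum(),np.nanpercentile(P[t],[2,50,98],0).round(4).tolist())
go(G+.0188*R[:,2],R)
```

```text
[-11.53245617 -19.45966764  97.74593662   5.89344047  66.78527444
  79.96959146]
0.98 [247. 160. 324.  74.]
handle 1154 [[0.6511, -0.0134, 0.1627], [0.6602, 0.0057, 0.1987], [0.6939, 0.0441, 0.2011]]
top 778 [[0.6514, -0.0131, 0.1941], [0.6612, 0.0037, 0.1995], [0.6734, 0.0208, 0.2011]]
tcp [ 0.5649 -0.0278  0.2903] turn(deg,tool) [-0.11 -0.13  0.32] shift cm in now-axes [ 1.75 -3.48 15.86] in goal axes [ 1.77 -3.53 15.84]
```

View pics/w1.png

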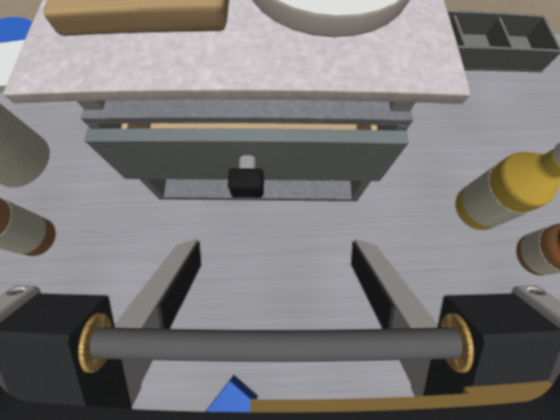

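The wrist view shows the black handle at (247,182), under the deck, with the open fingers straddling it from the front. Its measured centre is (0.662,0.004). I shift sideways first, then go in along the tool axis.

carry_out(
  deltas=[
    {"dx": 0.9,"dy": -1.8,"dz": 0,"wx": 0,"wy": 0,"wz": 0,"hand": 1},
    {"dx": 0.9,"dy": -1.8,"dz": 0,"wx": 0,"wy": 0,"wz": 0,"hand": 1},
    {"dx": 0,"dy": 0,"dz": 2,"wx": 0,"wy": 0,"wz": 0,"hand": 1},
    {"dx": 0,"dy": 0,"dz": 2,"wx": 0,"wy": 0,"wz": 0,"hand": 1},
    {"dx": 0,"dy": 0,"dz": 2,"wx": 0,"wy": 0,"wz": 0,"hand": 1},
    {"dx": 0,"dy": 0,"dz": 2,"wx": 0,"wy": 0,"wz": 0,"hand": 1},
    {"dx": 0,"dy": 0,"dz": 1,"wx": 0,"wy": 0,"wz": 0,"hand": 1},
    {"dx": 0,"dy": 0,"dz": 1,"wx": 0,"wy": 0,"wz": 0,"hand": 1},
    {"dx": 0,"dy": 0,"dz": 0,"wx": 0,"wy": 0,"wz": 0,"hand": 1},
    {"dx": 0,"dy": 0,"dz": 0,"wx": 0,"wy": 0,"wz": 0,"hand": 1},
  ],
)

```text
time: 4.33
tcp_pos: [0.6378, 0.0018, 0.2169]
eef_rot: [180.0, -35.0, -2.7]
contact_force: [0.7, 0.2, 0.2]
finger_gap: 0.094
grasp_force: 0.0
```

Run:
```python
from h import *
R=ud(-2.7,35); G=np.array([.661,.004,.186])
go(G+.0188*R[:,2],R)
```

```text
tcp [0.6378 0.0018 0.2169] turn(deg,tool) [ 0.02  0.   -0.  ] shift cm in now-axes [ 0.12 -0.33  5.73] in goal axes [ 0.12 -0.33  5.73]
```

carry_out(
  deltas=[
    {"dx": 0.1,"dy": -0.3,"dz": 1.5,"wx": 0,"wy": 0,"wz": 0,"hand": 1},
    {"dx": 0,"dy": 0,"dz": 1.5,"wx": 0,"wy": 0,"wz": 0,"hand": 1},
    {"dx": 0,"dy": 0,"dz": 1.5,"wx": 0,"wy": 0,"wz": 0,"hand": 1},
    {"dx": 0,"dy": 0,"dz": 1.2,"wx": 0,"wy": 0,"wz": 0,"hand": 1},
    {"dx": 0,"dy": 0,"dz": 0,"wx": 0,"wy": 0,"wz": 0,"hand": 1},
    {"dx": 0,"dy": 0,"dz": 0,"wx": 0,"wy": 0,"wz": 0,"hand": 0},
    {"dx": 0,"dy": 0,"dz": 0,"wx": 0,"wy": 0,"wz": 0,"hand": -1},
    {"dx": 0,"dy": 0,"dz": 0,"wx": 0,"wy": 0,"wz": 0,"hand": -1},
    {"dx": 0,"dy": 0,"dz": 0,"wx": 0,"wy": 0,"wz": 0,"hand": -1},
    {"dx": 0,"dy": 0,"dz": 0,"wx": 0,"wy": 0,"wz": 0,"hand": -1},
  ],
)

```text
time: 5.17
tcp_pos: [0.6718, 0.0037, 0.1717]
eef_rot: [180.0, -35.1, -2.7]
contact_force: [0.8, -0.8, -0.3]
finger_gap: 0.0641
grasp_force: 0.0
```

carry_out(
  deltas=[
    {"dx": 0,"dy": 0,"dz": 0,"wx": 0,"wy": 0,"wz": 0,"hand": -1},
    {"dx": 0,"dy": 0,"dz": 0,"wx": 0,"wy": 0,"wz": 0,"hand": -1},
    {"dx": 0,"dy": 0,"dz": 0,"wx": 0,"wy": 0,"wz": 0,"hand": -1},
    {"dx": 0,"dy": 0,"dz": 0,"wx": 0,"wy": 0,"wz": 0,"hand": -1},
    {"dx": 0,"dy": 0,"dz": 0,"wx": 0,"wy": 0,"wz": 0,"hand": -1},
    {"dx": 0,"dy": 0,"dz": 0,"wx": 0,"wy": 0,"wz": 0,"hand": -1},
    {"dx": 0,"dy": 0,"dz": 0,"wx": 0,"wy": 0,"wz": 0,"hand": -1},
    {"dx": 0,"dy": 0,"dz": 0,"wx": 0,"wy": 0,"wz": 0,"hand": -1},
    {"dx": 0,"dy": 0,"dz": 0,"wx": 0,"wy": 0,"wz": 0,"hand": -1},
    {"dx": 0,"dy": 0,"dz": 0,"wx": 0,"wy": 0,"wz": 0,"hand": -1},
  ],
)

```text
time: 6.0
tcp_pos: [0.6715, 0.0027, 0.1705]
eef_rot: [179.9, -35.0, -2.6]
contact_force: [-0.9, -5.1, 0.5]
finger_gap: 0.0356
grasp_force: 30.0
```

carry_out(
  deltas=[
    {"dx": -0.41,"dy": 0,"dz": -0.29,"wx": 0,"wy": 0,"wz": 0,"hand": -1},
    {"dx": -0.82,"dy": 0,"dz": -0.57,"wx": 0,"wy": 0,"wz": 0,"hand": -1},
    {"dx": -0.82,"dy": 0,"dz": -0.57,"wx": 0,"wy": 0,"wz": 0,"hand": -1},
    {"dx": -0.82,"dy": 0,"dz": -0.57,"wx": 0,"wy": 0,"wz": 0,"hand": -1},
    {"dx": -0.82,"dy": 0,"dz": -0.57,"wx": 0,"wy": 0,"wz": 0,"hand": -1},
    {"dx": -0.82,"dy": 0,"dz": -0.57,"wx": 0,"wy": 0,"wz": 0,"hand": -1},
    {"dx": -0.82,"dy": 0,"dz": -0.57,"wx": 0,"wy": 0,"wz": 0,"hand": -1},
    {"dx": -0.82,"dy": 0,"dz": -0.57,"wx": 0,"wy": 0,"wz": 0,"hand": -1},
    {"dx": -0.82,"dy": 0,"dz": -0.57,"wx": 0,"wy": 0,"wz": 0,"hand": -1},
    {"dx": -0.82,"dy": 0,"dz": -0.57,"wx": 0,"wy": 0,"wz": 0,"hand": -1},
  ],
)

```text
time: 6.83
tcp_pos: [0.5769, 0.0072, 0.1706]
eef_rot: [179.9, -35.1, -2.6]
contact_force: [2.5, -5.7, -1.6]
finger_gap: 0.0356
grasp_force: 30.0
```

carry_out(
  deltas=[
    {"dx": -0.98,"dy": 0,"dz": -0.69,"wx": 0,"wy": 0,"wz": 0,"hand": -1},
    {"dx": -0.98,"dy": 0,"dz": -0.69,"wx": 0,"wy": 0,"wz": 0,"hand": -1},
    {"dx": -0.98,"dy": 0,"dz": -0.69,"wx": 0,"wy": 0,"wz": 0,"hand": -1},
    {"dx": -0.98,"dy": 0,"dz": -0.69,"wx": 0,"wy": 0,"wz": 0,"hand": -1},
    {"dx": -0.98,"dy": 0,"dz": -0.69,"wx": 0,"wy": 0,"wz": 0,"hand": -1},
    {"dx": -0.98,"dy": 0,"dz": -0.69,"wx": 0,"wy": 0,"wz": 0,"hand": -1},
    {"dx": -0.98,"dy": 0,"dz": -0.69,"wx": 0,"wy": 0,"wz": 0,"hand": -1},
    {"dx": -0.98,"dy": 0,"dz": -0.69,"wx": 0,"wy": 0,"wz": 0,"hand": -1},
    {"dx": -0.82,"dy": 0,"dz": -0.57,"wx": 0,"wy": 0,"wz": 0,"hand": -1},
    {"dx": 0,"dy": 0,"dz": 0,"wx": 0,"wy": 0,"wz": 0,"hand": -1},
  ],
)

```text
time: 7.67
tcp_pos: [0.4698, 0.0123, 0.1705]
eef_rot: [179.8, -35.0, -2.6]
contact_force: [-2.2, -5.6, -0.1]
finger_gap: 0.0354
grasp_force: 30.0
```

carry_out(
  deltas=[
    {"dx": 0,"dy": 0,"dz": 0,"wx": 0,"wy": 0,"wz": 0,"hand": 0.2},
    {"dx": 0,"dy": 0,"dz": 0,"wx": 0,"wy": 0,"wz": 0,"hand": 0.6},
    {"dx": 0,"dy": 0,"dz": 0,"wx": 0,"wy": 0,"wz": 0,"hand": 1},
    {"dx": 0,"dy": 0,"dz": 0,"wx": 0,"wy": 0,"wz": 0,"hand": 1},
    {"dx": 0,"dy": 0,"dz": 0,"wx": 0,"wy": 0,"wz": 0,"hand": 1},
    {"dx": 0,"dy": 0,"dz": -1,"wx": 0,"wy": 0,"wz": 0,"hand": 1},
    {"dx": 0,"dy": 0,"dz": -2,"wx": 0,"wy": 0,"wz": 0,"hand": 1},
    {"dx": 0,"dy": 0,"dz": -3,"wx": 0,"wy": 0,"wz": 0,"hand": 1},
    {"dx": 0,"dy": 0,"dz": -3,"wx": 0,"wy": 0,"wz": 0,"hand": 1},
    {"dx": 0,"dy": 0,"dz": -3,"wx": 0,"wy": 0,"wz": 0,"hand": 1},
  ],
)

```text
time: 8.5
tcp_pos: [0.4021, 0.0168, 0.2694]
eef_rot: [-180.0, -34.9, -2.7]
contact_force: [-6.9, -0.8, 9.2]
finger_gap: 0.0936
grasp_force: 0.0
```

carry_out(
  deltas=[
    {"dx": 0,"dy": 2.5,"dz": 0,"wx": 0,"wy": 0,"wz": 0,"hand": 1},
    {"dx": 0,"dy": 3,"dz": 0,"wx": 0,"wy": -5,"wz": 0,"hand": 1},
    {"dx": 0,"dy": 3,"dz": 0,"wx": 0,"wy": -5,"wz": 0,"hand": 1},
    {"dx": 0,"dy": 3,"dz": 0,"wx": 0,"wy": -5,"wz": 0,"hand": 1},
    {"dx": 0,"dy": 3,"dz": 0,"wx": 0,"wy": -5,"wz": 0,"hand": 1},
    {"dx": 0,"dy": 3,"dz": 0,"wx": 0,"wy": -5,"wz": 0,"hand": 1},
    {"dx": 0,"dy": 3,"dz": 0,"wx": 0,"wy": -5,"wz": 0,"hand": 1},
    {"dx": 0,"dy": 3,"dz": 0,"wx": 0,"wy": -5,"wz": 0,"hand": 1},
    {"dx": 0,"dy": 3,"dz": 0,"wx": 0,"wy": 0,"wz": -3.2,"hand": 1},
    {"dx": 0,"dy": 3,"dz": 0,"wx": 0,"wy": 0,"wz": -3.2,"hand": 1},
  ],
)

```text
time: 9.33
tcp_pos: [0.3942, -0.2799, 0.268]
eef_rot: [-179.9, 0.2, 4.0]
contact_force: [-0.1, -0.0, -0.1]
finger_gap: 0.0939
grasp_force: 0.0
```

Run:
```python
from h import *
T=pose(); w=grab_frame("wrist"); cv2.imwrite("pics/w2.png",w["frame"][...,::-1])
P=pts(w,T=T).reshape(-1,3)
fb=(P[:,0]>.3)&(P[:,0]<.56)&(P[:,1]<-.29)&(P[:,1]>-.42)&(P[:,2]>.035)&(P[:,2]<.055)
print("foil w",cv2.minAreaRect((P[fb][:,:2]*1000).astype(np.float32)),fb.sum())
p=grab_frame("top"); cv2.imwrite("pics/t2.png",cv2.resize(p["frame"][60:340,140:440,::-1],(640,598)))
P=pts(p).reshape(-1,3)
fb=(P[:,0]>.3)&(P[:,0]<.56)&(P[:,1]<-.29)&(P[:,1]>-.42)&(P[:,2]>.035)&(P[:,2]<.055)
print("foil t",cv2.minAreaRect((P[fb][:,:2]*1000).astype(np.float32)),fb.sum())
# drawer: panel top edge z~.208
u=np.array([.9989,-.0471]); n=np.array([.0471,.9989]); a=P[:,:2]@u; b=P[:,:2]@n
pt=(P[:,2]>.2)&(P[:,2]<.214)&(a<.62)&(a>.4)&(abs(b-.03)<.15); print("panel top u",np.percentile(a[pt],[5,50,95]).round(4),pt.sum())
fl=(P[:,2]>.13)&(P[:,2]<.15)&(a<.75)&(a>.45)&(abs(b)<.2); print("floor u,v",np.percentile(a[fl],[1,99]).round(4),np.percentile(b[fl],[1,99]).round(4),fl.sum(),np.median(P[fl][:,2]))
print("shut handle u,v",np.array([.662,.0037])@u,np.array([.662,.0037])@n)
go([.427,-.3495,.20],ud(3.7,0))
```

```text
foil w ((427.30230712890625, -349.4888610839844), (200.33973693847656, 45.78073501586914), 3.813812732696533) 5511
foil t ((427.71209716796875, -349.5086975097656), (200.83041381835938, 46.255828857421875), 4.077018737792969) 219
panel top u [0.455  0.489  0.4901] 83
floor u,v [0.4895 0.7255] [-0.0981  0.1687] 4461 0.1394165788946159
shut handle u,v 0.66109753 0.034876130000000005
tcp [ 0.3933 -0.2816  0.2674] turn(deg,tool) [-0.07  0.28 -0.17] shift cm in now-axes [2.98 6.99 6.72] in goal axes [2.92 6.99 6.74]
```

View pics/t2.png

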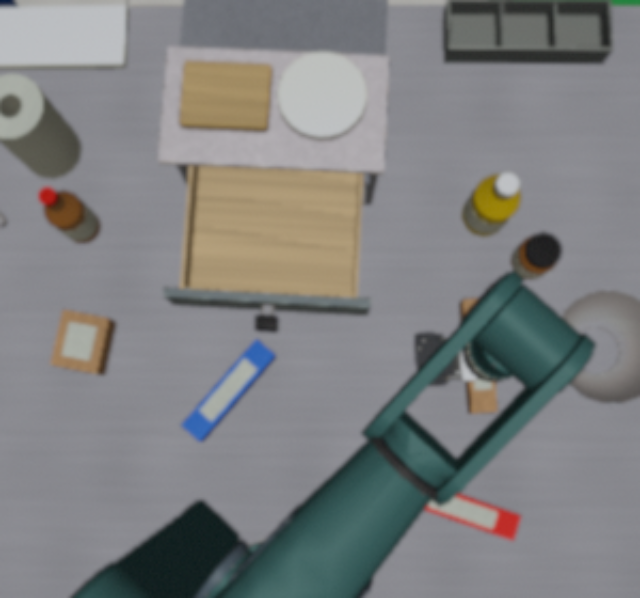

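The top view shows the drawer open and empty, with its floor at about (275,230). The handle is at (267,322), and the target carton is under the hand at (480,370). Next I grasp the carton 15 mm to the near side of its centre.

carry_out(
  deltas=[
    {"dx": 0.4,"dy": 2.3,"dz": 1,"wx": 0,"wy": 0,"wz": 0,"hand": 1},
    {"dx": 0.5,"dy": 2.3,"dz": 2,"wx": 0,"wy": 0,"wz": 0,"hand": 1},
    {"dx": 0.5,"dy": 2.4,"dz": 2.5,"wx": 0,"wy": 0,"wz": 0,"hand": 1},
    {"dx": 0,"dy": 0,"dz": 2.5,"wx": 0,"wy": 0,"wz": 0,"hand": 1},
    {"dx": 0,"dy": 0,"dz": 2.5,"wx": 0,"wy": 0,"wz": 0,"hand": 1},
    {"dx": 0,"dy": 0,"dz": 2.5,"wx": 0,"wy": 0,"wz": 0,"hand": 1},
    {"dx": 0,"dy": 0,"dz": 2.5,"wx": 0,"wy": 0,"wz": 0,"hand": 1},
    {"dx": 0,"dy": 0,"dz": 2,"wx": 0,"wy": 0,"wz": 0,"hand": 1},
    {"dx": 0,"dy": 0,"dz": 0,"wx": 0,"wy": 0,"wz": 0,"hand": 1},
    {"dx": 0,"dy": 0,"dz": 0,"wx": 0,"wy": 0,"wz": 0,"hand": 1},
  ],
)

```text
time: 10.27
tcp_pos: [0.411, -0.346, 0.0934]
eef_rot: [-179.9, 0.2, 3.7]
contact_force: [-1.0, -0.5, 0.6]
finger_gap: 0.0942
grasp_force: 0.0
```

Run:
```python
from h import *
go([.4123,-.3505,.0115],ud(3.8,0))
```

```text
tcp [ 0.411  -0.346   0.0934] turn(deg,tool) [-0.14  0.22 -0.07] shift cm in now-axes [0.14 0.48 8.19] in goal axes [0.1  0.46 8.19]
```

carry_out(
  deltas=[
    {"dx": 0.1,"dy": 0.45,"dz": 1.5,"wx": 0,"wy": 0,"wz": 0,"hand": 1},
    {"dx": 0,"dy": 0,"dz": 2,"wx": 0,"wy": 0,"wz": 0,"hand": 1},
    {"dx": 0,"dy": 0,"dz": 2,"wx": 0,"wy": 0,"wz": 0,"hand": 1},
    {"dx": 0,"dy": 0,"dz": 1.5,"wx": 0,"wy": 0,"wz": 0,"hand": 1},
    {"dx": 0,"dy": 0,"dz": 1.2,"wx": 0,"wy": 0,"wz": 0,"hand": 1},
    {"dx": 0,"dy": 0,"dz": 0,"wx": 0,"wy": 0,"wz": 0,"hand": 1},
    {"dx": 0,"dy": 0,"dz": 0,"wx": 0,"wy": 0,"wz": 0,"hand": 0.3},
    {"dx": 0,"dy": 0,"dz": 0,"wx": 0,"wy": 0,"wz": 0,"hand": -0.5},
    {"dx": 0,"dy": 0,"dz": 0,"wx": 0,"wy": 0,"wz": 0,"hand": -1},
    {"dx": 0,"dy": 0,"dz": 0,"wx": 0,"wy": 0,"wz": 0,"hand": -1},
  ],
)

```text
time: 11.1
tcp_pos: [0.4131, -0.3524, 0.0137]
eef_rot: [179.9, 0.0, 3.7]
contact_force: [-0.4, 1.0, -0.3]
finger_gap: 0.0707
grasp_force: 0.0
```

carry_out(
  deltas=[
    {"dx": 0,"dy": 0,"dz": 0,"wx": 0,"wy": 0,"wz": 0,"hand": -1},
    {"dx": 0,"dy": 0,"dz": 0,"wx": 0,"wy": 0,"wz": 0,"hand": -1},
    {"dx": 0,"dy": 0,"dz": 0,"wx": 0,"wy": 0,"wz": 0,"hand": -1},
    {"dx": 0,"dy": 0,"dz": 0,"wx": 0,"wy": 0,"wz": 0,"hand": -1},
    {"dx": 0,"dy": 0,"dz": 0,"wx": 0,"wy": 0,"wz": 0,"hand": -1},
    {"dx": 0,"dy": 0,"dz": 0,"wx": 0,"wy": 0,"wz": 0,"hand": -1},
    {"dx": 0,"dy": 0,"dz": -0.5,"wx": 0,"wy": 0,"wz": 0,"hand": -1},
    {"dx": 0,"dy": 0,"dz": -1,"wx": 0,"wy": 0,"wz": 0,"hand": -1},
    {"dx": 0,"dy": 0,"dz": -1.5,"wx": 0,"wy": 0,"wz": 0,"hand": -1},
    {"dx": 0,"dy": 0,"dz": -2,"wx": 0,"wy": 0,"wz": 0,"hand": -1},
  ],
)

```text
time: 11.93
tcp_pos: [0.4113, -0.3507, 0.0613]
eef_rot: [-179.8, 0.3, 3.7]
contact_force: [0.9, -1.1, -2.4]
finger_gap: 0.0445
grasp_force: 30.0
```

carry_out(
  deltas=[
    {"dx": 0,"dy": 0,"dz": -2.5,"wx": 0,"wy": 0,"wz": 0,"hand": -1},
    {"dx": 0,"dy": 0,"dz": -3,"wx": 0,"wy": 0,"wz": 0,"hand": -1},
    {"dx": 0,"dy": 0,"dz": -3,"wx": 0,"wy": 0,"wz": 0,"hand": -1},
    {"dx": 0,"dy": 0,"dz": -3,"wx": 0,"wy": 0,"wz": 0,"hand": -1},
    {"dx": 0,"dy": 0,"dz": -3,"wx": 0,"wy": 0,"wz": 0,"hand": -1},
    {"dx": 0,"dy": 0,"dz": -2.5,"wx": 0,"wy": 0,"wz": 0,"hand": -1},
    {"dx": 0,"dy": 0,"dz": -1.5,"wx": 0,"wy": 0,"wz": 2,"hand": -1},
    {"dx": 0,"dy": -1,"dz": 0,"wx": 0,"wy": 0,"wz": 2.4,"hand": -1},
    {"dx": 0,"dy": -2,"dz": 0,"wx": 0,"wy": 0,"wz": 2,"hand": -1},
    {"dx": 0,"dy": -2,"dz": 0,"wx": 0,"wy": 0,"wz": 0,"hand": -1},
  ],
)

```text
time: 12.77
tcp_pos: [0.4134, -0.3016, 0.248]
eef_rot: [179.9, 0.1, -2.8]
contact_force: [0.3, -0.5, -2.5]
finger_gap: 0.0444
grasp_force: 30.0
```

carry_out(
  deltas=[
    {"dx": 0,"dy": -2.5,"dz": 0,"wx": 0,"wy": 0,"wz": 0,"hand": -1},
    {"dx": 0,"dy": -3,"dz": 0,"wx": 0,"wy": 0,"wz": 0,"hand": -1},
    {"dx": 0,"dy": -3,"dz": 0,"wx": 0,"wy": 0,"wz": 0,"hand": -1},
    {"dx": 0,"dy": -3,"dz": 0,"wx": 0,"wy": 0,"wz": 0,"hand": -1},
    {"dx": 0,"dy": -3,"dz": 0,"wx": 0,"wy": 0,"wz": 0,"hand": -1},
    {"dx": 0.5,"dy": -3,"dz": 0,"wx": 0,"wy": 0,"wz": 0,"hand": -1},
    {"dx": 1,"dy": -3,"dz": 0,"wx": 0,"wy": 0,"wz": 0,"hand": -1},
    {"dx": 1.5,"dy": -2.5,"dz": 0,"wx": 0,"wy": 0,"wz": 0,"hand": -1},
    {"dx": 1.5,"dy": -2,"dz": 0,"wx": 0,"wy": 0,"wz": 0,"hand": -1},
    {"dx": 1,"dy": -1,"dz": 0,"wx": 0,"wy": 0,"wz": 0,"hand": -1},
  ],
)

```text
time: 13.6
tcp_pos: [0.4815, -0.0422, 0.2475]
eef_rot: [-180.0, 0.1, -2.5]
contact_force: [-0.9, -0.0, -1.8]
finger_gap: 0.0451
grasp_force: 30.0
```

Run:
```python
from h import *
p=grab_frame("scene"); cv2.imwrite("pics/s3.png",cv2.resize(p["frame"][50:320,200:510,::-1],(680,592)))
go([.611,.0063,.2475],ud(-2.7,0))
P=pts(p).reshape(-1,3)
u=np.array([.9989,-.0471]); n=np.array([.0471,.9989]); a=P[:,:2]@u; b=P[:,:2]@n
pt=(P[:,2]>.203)&(P[:,2]<.212)&(a<.53)&(a>.47)&(abs(b-.035)<.16); print("panel top u",np.percentile(a[pt],[3,50,97]).round(4),pt.sum())
for d in models.masks_of(p,"foil_box")[:4]:
    q=P.reshape(420,560,3)[d["pixels"]]; print(d["conf"],np.round(d["box"]),np.nanpercentile(q,[2,50,98],0).round(3).tolist())
```

```text
tcp [ 0.4829 -0.0417  0.247 ] turn(deg,tool) [-0.08  0.07  0.24] shift cm in now-axes [12.6  -5.34 -0.06] in goal axes [12.57 -5.4  -0.05]
panel top u [0.4884 0.4891 0.4897] 27
0.86 [300. 189.  68.  57.] [[0.397, -0.07, 0.239], [0.456, -0.049, 0.278], [0.593, -0.022, 0.283]]
0.85 [259. 348.  35.  71.] [[0.122, -0.407, -0.002], [0.165, -0.316, 0.044], [0.208, -0.224, 0.049]]
0.74 [237. 203.  58.  21.] [[0.286, 0.016, 0.01], [0.358, 0.083, 0.043], [0.422, 0.151, 0.049]]
```

View pics/s3.png

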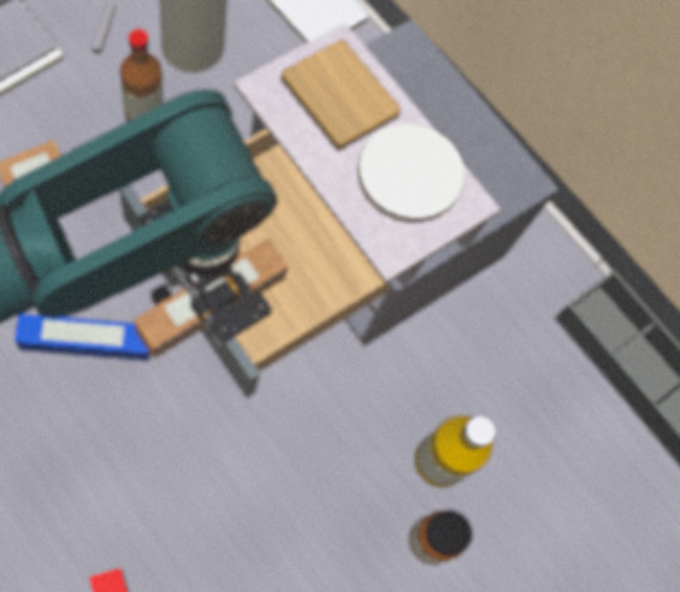

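The carton hangs level in the hand at about (210,295), just over the drawer's front. I'll check how far the wrist sticks out toward the deck.

Run:
```python
from h import *
t,R=pose()
for n in ["top","scene"]:
    p=grab_frame(n); P=pts(p).reshape(-1,3); a=(P-t)@R[:,0]; b=-(P-t)@R[:,1]; h=P[:,2]-t[2]
    for lo in np.arange(.0,.5,.03):
        m=(h>lo)&(h<lo+.03)&(abs(b)<.12)&(a<.12)&(a>0)
        m&=~((P[:,0]>.64))
        if m.sum()>10: print(n,round(lo,2),m.sum(),np.percentile(a[m],[50,98]).round(3))
```

```text
top 0.12 108 [0.016 0.033]
top 0.36 637 [0.018 0.042]
top 0.39 112 [0.008 0.024]
scene 0.0 130 [0.087 0.114]
scene 0.03 261 [0.083 0.112]
scene 0.09 53 [0.01  0.033]
scene 0.12 310 [0.015 0.032]
scene 0.18 34 [0.012 0.03 ]
scene 0.21 38 [0.008 0.024]
scene 0.3 12 [0.007 0.017]
scene 0.33 72 [0.014 0.039]
scene 0.36 744 [0.016 0.04 ]
scene 0.39 120 [0.007 0.024]
```

carry_out(
  deltas=[
    {"dx": 1,"dy": -0.9,"dz": 0,"wx": 0,"wy": 0,"wz": 0,"hand": -1},
    {"dx": 1.8,"dy": -0.9,"dz": 0,"wx": 0,"wy": 0,"wz": 0,"hand": -1},
    {"dx": 2,"dy": -0.9,"dz": 0,"wx": 0,"wy": 0,"wz": 0,"hand": -1},
    {"dx": 2,"dy": -0.9,"dz": 0,"wx": 0,"wy": 0,"wz": 0,"hand": -1},
    {"dx": 2,"dy": -0.9,"dz": 0,"wx": 0,"wy": 0,"wz": 0,"hand": -1},
    {"dx": 1.8,"dy": -0.9,"dz": 0,"wx": 0,"wy": 0,"wz": 0,"hand": -1},
    {"dx": 1.4,"dy": 0,"dz": 0,"wx": 0,"wy": 0,"wz": 0,"hand": -1},
    {"dx": 0.6,"dy": 0,"dz": 0,"wx": 0,"wy": 0,"wz": 0,"hand": -1},
    {"dx": 0,"dy": 0,"dz": 0,"wx": 0,"wy": 0,"wz": 0,"hand": -1},
    {"dx": 0,"dy": 0,"dz": 0,"wx": 0,"wy": 0,"wz": 0,"hand": -1},
  ],
)

```text
time: 14.63
tcp_pos: [0.609, 0.0028, 0.2464]
eef_rot: [180.0, 0.2, -2.8]
contact_force: [0.3, -0.4, -2.4]
finger_gap: 0.0444
grasp_force: 30.0
```

carry_out(
  deltas=[
    {"dx": 0,"dy": 0,"dz": 0.5,"wx": 0,"wy": 0,"wz": 0,"hand": -1},
    {"dx": 0,"dy": 0,"dz": 1,"wx": 0,"wy": 0,"wz": 0,"hand": -1},
    {"dx": 0,"dy": 0,"dz": 1.3,"wx": 0,"wy": 0,"wz": 0,"hand": -1},
    {"dx": 0,"dy": 0,"dz": 1.3,"wx": 0,"wy": 0,"wz": 0,"hand": -1},
    {"dx": 0,"dy": 0,"dz": 1.3,"wx": 0,"wy": 0,"wz": 0,"hand": -1},
    {"dx": 0,"dy": 0,"dz": 1.3,"wx": 0,"wy": 0,"wz": 0,"hand": -1},
    {"dx": 0,"dy": 0,"dz": 1,"wx": 0,"wy": 0,"wz": 0,"hand": -1},
    {"dx": 0,"dy": 0,"dz": 0.8,"wx": 0,"wy": 0,"wz": 0,"hand": -1},
    {"dx": 0,"dy": 0,"dz": 0,"wx": 0,"wy": 0,"wz": 0,"hand": -1},
    {"dx": 0,"dy": 0,"dz": 0,"wx": 0,"wy": 0,"wz": 0,"hand": -1},
  ],
)

```text
time: 15.47
tcp_pos: [0.6148, 0.0029, 0.1786]
eef_rot: [179.9, -1.5, -2.7]
contact_force: [-5.4, 1.4, 37.3]
finger_gap: 0.045
grasp_force: 30.0
```

Run:
```python
from h import *
print(read_state()["contact_force"]); go([.611,.0063,.1525],ud(-2.7,0))
```

```text
[-5.38633103  1.36255153 37.29327643]
tcp [0.6148 0.0029 0.1786] turn(deg,tool) [ 0.08 -1.48  0.  ] shift cm in now-axes [-0.46 -0.33  2.6 ] in goal axes [-0.39 -0.32  2.61]
```

Something pushed back at 37 N too early. I back off, then look.

carry_out(
  deltas=[
    {"dx": 0,"dy": 0,"dz": -1.5,"wx": 0,"wy": 0,"wz": 0,"hand": -1},
    {"dx": 0,"dy": 0,"dz": -1.5,"wx": 0,"wy": 0,"wz": 0,"hand": -1},
    {"dx": 0,"dy": 0,"dz": -1,"wx": 0,"wy": 0,"wz": 0,"hand": -1},
    {"dx": 0,"dy": 0,"dz": 0,"wx": 0,"wy": 0,"wz": 0,"hand": -1},
    {"dx": 0,"dy": 0,"dz": 0,"wx": 0,"wy": 0,"wz": 0,"hand": -1},
    {"dx": 0,"dy": 0,"dz": 0,"wx": 0,"wy": 0,"wz": 0,"hand": -1},
    {"dx": 0,"dy": 0,"dz": 0,"wx": 0,"wy": 0,"wz": 0,"hand": -1},
    {"dx": 0,"dy": 0,"dz": 0,"wx": 0,"wy": 0,"wz": 0,"hand": -1},
    {"dx": 0,"dy": 0,"dz": 0,"wx": 0,"wy": 0,"wz": 0,"hand": -1},
    {"dx": 0,"dy": 0,"dz": 0,"wx": 0,"wy": 0,"wz": 0,"hand": -1},
  ],
)

```text
time: 16.3
tcp_pos: [0.609, 0.0035, 0.201]
eef_rot: [180.0, 0.2, -2.7]
contact_force: [-0.9, 0.4, -3.0]
finger_gap: 0.0449
grasp_force: 30.0
```

Run:
```python
from h import *
T=pose(); w=grab_frame("wrist"); p=grab_frame("scene"); q=grab_frame("top")
A=cv2.resize(p["frame"][80:280,270:470],(400,400)); B=cv2.resize(w["frame"],(400,300)); C=cv2.resize(q["frame"][90:230,200:340],(400,400))
im=np.zeros((600,800,3),np.uint8); im[:400,:400]=A; im[:400,400:]=C; im[400:,100:367]=cv2.resize(w["frame"],(267,200)); 
cv2.imwrite("pics/c1.png",im[...,::-1]); cv2.imwrite("pics/w3.png",w["frame"][...,::-1])
P=pts(w,T=T).reshape(420,560,3); 
for d in models.masks_of(w,"foil_box")[:2]:
    X=P[d["pixels"]]; print(d["conf"],np.round(d["box"]),np.nanpercentile(X,[2,50,98],0).round(3).tolist())
    top=X[:,2]; A=np.c_[X[:,:2],np.ones(len(X))]; ok=~np.isnan(top); print(np.linalg.lstsq(A[ok],top[ok],rcond=None)[0])
print(T[0],read_state()["contact_force"])
u=np.array([.9989,-.0471]);n=np.array([.0471,.9989])
for nm,Q in (("scene",pts(p).reshape(-1,3)),("top",pts(q).reshape(-1,3)),("wrist",P.reshape(-1,3))):
    a=Q[:,:2]@u; b=Q[:,:2]@n
    pt=(Q[:,2]>.203)&(Q[:,2]<.212)&(a<.53)&(a>.45)&(abs(b-.035)<.16); print(nm,"panel top u",np.percentile(a[pt],[3,50,97]).round(4) if pt.sum() else 0,pt.sum())
```

```text
0.94 [277. 284. 126. 169.] [[0.577, -0.018, 0.231], [0.635, 0.004, 0.262], [0.663, 0.025, 0.276]]
[ 0.52354893 -0.04084279 -0.0705244 ]
[0.60898602 0.00353152 0.20098922] [-0.3451182   0.27230013 -3.14668066]
scene panel top u [0.4883 0.4899 0.5293] 90
top panel top u [0.4886 0.49   0.5291] 34
wrist panel top u [0.5032 0.5043 0.5282] 2101
```

View pics/w3.png

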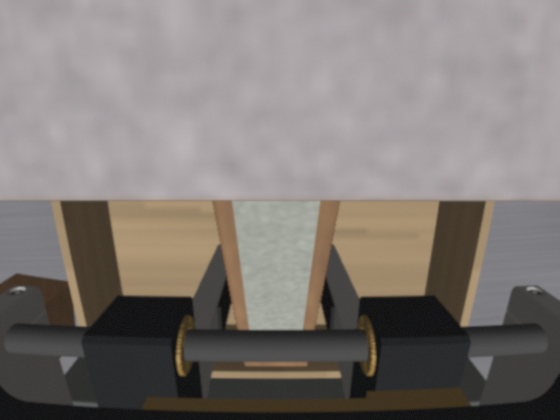

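View pics/c1.png

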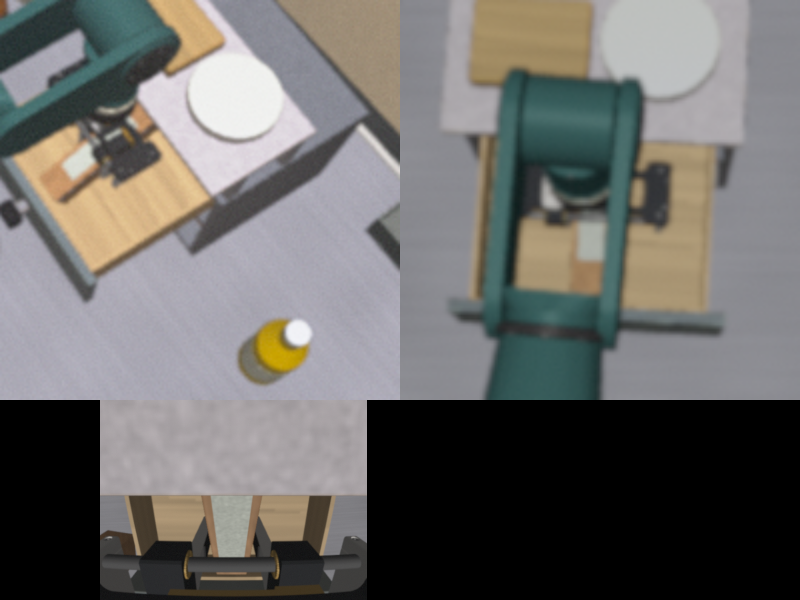

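Both pictures show the cause: the carton's far end came down on the case's front top edge, because the drawer's rear stays under the case. The carton has pitched in the grip. I'll measure that pitch.

Run:
```python
from h import *
T=pose(); w=grab_frame("wrist"); X=pts(w,T=T); c=w["frame"].astype(int)
m=np.zeros((420,560),bool); m[205:325,245:312]=1
lab=m&(c.min(2)>140)
Q=(X[lab]-T[0])@T[1]   # tool coords
Q=Q[~np.isnan(Q[:,0])]; A=np.c_[Q[:,:2],np.ones(len(Q))]
s=np.linalg.lstsq(A,Q[:,2],rcond=None)[0]; print(len(Q),s,"pitch deg",np.degrees(np.arctan(s[0])),"x range",np.percentile(Q[:,0],[1,99]),"resid",np.std(A@s-Q[:,2]))
```

```text
7656 [-0.51933849 -0.0015992  -0.04771527] pitch deg -27.444589243142374 x range [-0.0251964  0.0526479] resid 0.00042728664190241336
```

carry_out(
  deltas=[
    {"dx": -0.14,"dy": 0,"dz": 0,"wx": 0,"wy": -2,"wz": 0,"hand": -1},
    {"dx": -0.15,"dy": 0,"dz": -0.2,"wx": 0,"wy": -2,"wz": 0,"hand": -1},
    {"dx": -0.17,"dy": 0,"dz": -0.39,"wx": 0,"wy": -2,"wz": 0,"hand": -1},
    {"dx": -0.19,"dy": 0,"dz": -0.48,"wx": 0,"wy": -2,"wz": 0,"hand": -1},
    {"dx": -0.21,"dy": 0,"dz": -0.48,"wx": 0,"wy": -2,"wz": 0,"hand": -1},
    {"dx": -0.22,"dy": 0,"dz": -0.47,"wx": 0,"wy": -2,"wz": 0,"hand": -1},
    {"dx": -0.22,"dy": 0,"dz": -0.36,"wx": 0,"wy": -2,"wz": 0,"hand": -1},
    {"dx": -0.23,"dy": 0,"dz": -0.35,"wx": 0,"wy": -2,"wz": 0,"hand": -1},
    {"dx": -0.24,"dy": 0,"dz": -0.35,"wx": 0,"wy": -2,"wz": 0,"hand": -1},
    {"dx": -0.26,"dy": 0,"dz": -0.34,"wx": 0,"wy": -2,"wz": 0,"hand": -1},
  ],
  grip_force=40,
)

```text
time: 17.38
tcp_pos: [0.5957, 0.0041, 0.2391]
eef_rot: [180.0, 20.1, -2.7]
contact_force: [-0.2, 0.2, -3.1]
finger_gap: 0.0446
grasp_force: 40.0
```

```bash
cat >> h.py <<'E'
def tilt():
    T=pose(); w=grab_frame("wrist"); X=pts(w,T=T)
    d=models.masks_of(w,"foil_box"); m=d[0]["pixels"]&(w["frame"].min(2)>140)
    Q=(X[m]-T[0])@T[1]; Q=Q[~np.isnan(Q[:,0])]; A=np.c_[Q[:,:2],np.ones(len(Q))]
    s=np.linalg.lstsq(A,Q[:,2],rcond=None)[0]
    print("label n",len(Q),"coef",s.round(4),"pitch in hand",np.degrees(np.arctan(s[0])).round(2),"x",np.percentile(Q[:,0],[1,99]).round(4),"resid",np.std(A@s-Q[:,2]).round(5),d[0]["box"].round() if hasattr(d[0]["box"],'round') else d[0]["box"])
    return w
E
python3 - <<'E'
from h import *
print(read_state()["joints"].__repr__(),read_state()["contact_force"]); tilt(); t,R=pose(); print("grasp",t-.0188*R[:,2],"tcp",t)
E
```

```text
array([ -4.64258516,  27.10458307,  49.70197974,  -0.83091279,
       123.32838665,  87.70765021]) [-0.20320236  0.18715816 -3.07707792]Traceback (most recent call last):
  File "<stdin>", line 2, in <module>
  File "h.py", line 29, in tilt
    print("label n",len(Q),"coef",s.round(4),"pitch in hand",np.degrees(np.arctan(s[0])).round(2),"x",np.percentile(Q[:,0],[1,99]).round(4),"resid",np.std(A@s-Q[:,2]).round(5),d[0]["box"].round() if hasattr(d[0]["box"],'round') else d[0]["box"])
                                                                                                      ~~~~~~~~~~~~~^^^^^^^^^^^^^^^
    return _quantile_unchecked(
        a, q, axis, out, overwrite_input, method, keepdims, weights)
    return _ureduce(a,
                    func=_quantile_ureduce_func,
    ...<5 lines>...
                    overwrite_input=overwrite_input,
                    method=method)
    r = func(a, **kwargs)
    result = _quantile(arr,
                       quantiles=q,
    ...<2 lines>...
                       out=out,
                       weights=wgt)
    slices_having_nans = np.isnan(arr[-1, ...])
                                  ~~~^^^^^^^^^
IndexError: index -1 is out of bounds for axis 0 with size 0
```

carry_out(
  deltas=[
    {"dx": -0.47,"dy": 0,"dz": 0.16,"wx": 0,"wy": 0,"wz": 0,"hand": -1},
    {"dx": -0.94,"dy": 0,"dz": 0.34,"wx": 0,"wy": 0,"wz": 0,"hand": -1},
    {"dx": -1.41,"dy": 0,"dz": 0.51,"wx": 0,"wy": 0,"wz": 0,"hand": -1},
    {"dx": -1.41,"dy": 0,"dz": 0.51,"wx": 0,"wy": 0,"wz": 0,"hand": -1},
    {"dx": -1.41,"dy": 0,"dz": 0.51,"wx": 0,"wy": 0,"wz": 0,"hand": -1},
    {"dx": -1.41,"dy": 0,"dz": 0.51,"wx": 0,"wy": 0,"wz": 0,"hand": -1},
    {"dx": -1.41,"dy": 0,"dz": 0.51,"wx": 0,"wy": 0,"wz": 0,"hand": -1},
    {"dx": -1.41,"dy": 0,"dz": 0.51,"wx": 0,"wy": 0,"wz": 0,"hand": -1},
    {"dx": -1.41,"dy": 0,"dz": 0.51,"wx": 0,"wy": -3,"wz": 0,"hand": -1},
    {"dx": -0.94,"dy": 0,"dz": 0.34,"wx": 0,"wy": -4.4,"wz": 0,"hand": -1},
  ],
)

```text
time: 18.32
tcp_pos: [0.4633, 0.0106, 0.2429]
eef_rot: [180.0, 27.4, -2.7]
contact_force: [-0.1, 0.3, -3.3]
finger_gap: 0.0449
grasp_force: 40.0
```

Run:
```python
from h import *
s=read_state(); print(s["joints"],s["contact_force"],s["eef_rot"])
T=pose(); w=grab_frame("wrist"); p=grab_frame("scene")
im=np.zeros((420,800,3),np.uint8); im[:,:560]=w["frame"]; im[:240,560:]=p["frame"][100:340,210:450]; cv2.imwrite("pics/c2.png",im[...,::-1])
for nm,f,X in(("w",w,pts(w,T=T)),("s",p,pts(p))):
  for d in models.masks_of(f,"foil_box")[:2]:
    q=X[d["pixels"]]; q=q[(q[:,2]>.15)]; 
    if len(q)<50: continue
    print(nm,d["conf"],np.round(d["box"]),len(q),np.percentile(q,[2,50,98],0).round(3).tolist())
    # top plane by robust fit
    A=np.c_[q[:,:2]-T[0][:2],np.ones(len(q))]; k=np.ones(len(q),bool)
    for _ in range(10):
        c=np.linalg.lstsq(A[k],q[k,2],rcond=None)[0]; r=q[:,2]-A@c; k=abs(r)<max(.003,np.median(abs(r)))
    print(" plane slope x,y, z at tcp",c.round(4),k.sum())
```

```text
[ -4.90845103  14.56032479  67.74437972  -1.28557699 125.01998811
  87.28401075] [-0.14273124  0.27880099 -3.25240664] [179.97006391  27.35016484  -2.68158865]
w 0.58 [278. 200. 168. 334.] 38067 [[0.457, -0.014, 0.251], [0.563, 0.007, 0.285], [0.589, 0.029, 0.286]]
 plane slope x,y, z at tcp [-0.0049 -0.0017  0.2855] 32212
```

View pics/c2.png

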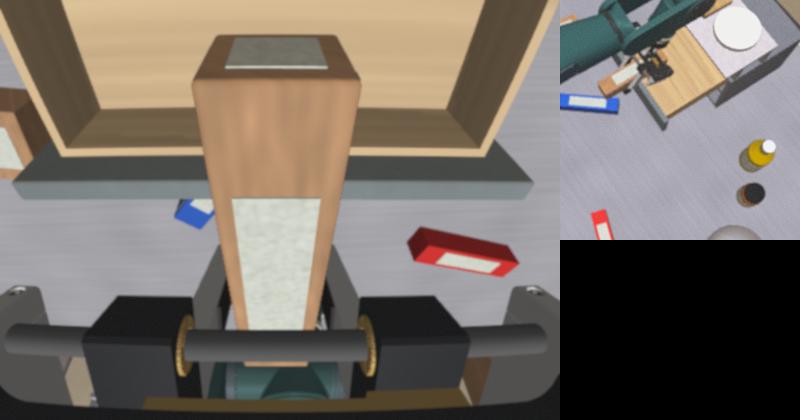

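The wrist view shows the carton level again and held firmly, with its near end toward the base and the empty drawer beyond it. I'll turn it 90° to lie across the drawer, ahead of the case and deck.

carry_out(
  deltas=[
    {"dx": 0,"dy": 0,"dz": 0,"wx": -1.38,"wy": 0,"wz": -2.66,"hand": -1},
    {"dx": 0,"dy": 0,"dz": 0,"wx": -2.76,"wy": 0,"wz": -5.33,"hand": -1},
    {"dx": 0,"dy": 0,"dz": 0,"wx": -2.76,"wy": 0,"wz": -5.33,"hand": -1},
    {"dx": 0,"dy": 0,"dz": 0,"wx": -2.76,"wy": 0,"wz": -5.33,"hand": -1},
    {"dx": 0,"dy": 0,"dz": 0,"wx": -2.76,"wy": 0,"wz": -5.33,"hand": -1},
    {"dx": 0,"dy": 0,"dz": 0,"wx": -2.76,"wy": 0,"wz": -5.33,"hand": -1},
    {"dx": 0,"dy": 0,"dz": 0,"wx": -2.76,"wy": 0,"wz": -5.33,"hand": -1},
    {"dx": 0,"dy": 0,"dz": 0,"wx": -2.76,"wy": 0,"wz": -5.33,"hand": -1},
    {"dx": 0,"dy": 0,"dz": 0,"wx": -2.76,"wy": 0,"wz": -5.33,"hand": -1},
    {"dx": 0,"dy": 0,"dz": 0,"wx": -2.76,"wy": 0,"wz": -5.33,"hand": -1},
  ],
)

```text
time: 19.35
tcp_pos: [0.466, 0.0107, 0.2404]
eef_rot: [-179.9, 27.3, 54.7]
contact_force: [-0.3, 0.1, -2.4]
finger_gap: 0.0448
grasp_force: 40.0
```

carry_out(
  deltas=[
    {"dx": 0,"dy": 0,"dz": 0,"wx": -2.76,"wy": 0,"wz": -5.33,"hand": -1},
    {"dx": 0,"dy": 0,"dz": 0,"wx": -2.76,"wy": 0,"wz": -5.33,"hand": -1},
    {"dx": 0,"dy": 0,"dz": 0,"wx": -2.76,"wy": 0,"wz": -5.33,"hand": -1},
    {"dx": 0,"dy": 0,"dz": 0,"wx": -2.76,"wy": 0,"wz": -5.33,"hand": -1},
    {"dx": 0,"dy": 0,"dz": 0,"wx": -2.76,"wy": 0,"wz": -5.33,"hand": -1},
    {"dx": 0,"dy": 0,"dz": 0,"wx": -1.38,"wy": 0,"wz": -2.66,"hand": -1},
    {"dx": 0,"dy": 0,"dz": 0,"wx": 0,"wy": 0,"wz": 0,"hand": -1},
    {"dx": 0,"dy": 0,"dz": 0,"wx": 0,"wy": 0,"wz": 0,"hand": -1},
    {"dx": 0,"dy": 0,"dz": 0,"wx": 0,"wy": 0,"wz": 0,"hand": -1},
    {"dx": 0,"dy": 0,"dz": 0,"wx": 0,"wy": 0,"wz": 0,"hand": -1},
  ],
)

```text
time: 20.18
tcp_pos: [0.4658, 0.0102, 0.24]
eef_rot: [-179.8, 27.4, 87.4]
contact_force: [-0.3, 0.5, -2.5]
finger_gap: 0.0446
grasp_force: 40.0
```

Run:
```python
from h import *
s=read_state(); print(s["joints"],s["contact_force"])
u=np.array([.9989,-.0471]);n=np.array([.0471,.9989])
g=.567*u+.008*n; go([*g,.2429],ud(87.3,-27.4))
T=pose(); w=grab_frame("wrist"); X=pts(w,T=T)
d=models.masks_of(w,"foil_box")[0]; q=X[d["pixels"]]; q=q[q[:,2]>.27]; print(d["conf"],np.round(d["box"]))
A=np.c_[q[:,:2]-T[0][:2],np.ones(len(q))]; c=np.linalg.lstsq(A,q[:,2],rcond=None)[0]; print(c)
print("v rel tcp",np.percentile((q-T[0])[:,:2]@n,[1,99.5]),"u rel",np.percentile((q-T[0])[:,:2]@u,[1,99]))
```

```text
[ 13.40484703  -0.80867493  85.06163871 -26.869204   102.59699693
  11.71899171] [-0.27437985  0.5380868  -2.53933722]
tcp [0.4658 0.0102 0.24  ] turn(deg,tool) [-0.14 -0.03  0.05] shift cm in now-axes [-2.28 10.22  0.83] in goal axes [-2.28 10.22  0.86]
0.9 [124. 265.  35.  63.]
[0. 0. 0.]Traceback (most recent call last):
  File "<stdin>", line 8, in <module>
    return _quantile_unchecked(
        a, q, axis, out, overwrite_input, method, keepdims, weights)
    return _ureduce(a,
                    func=_quantile_ureduce_func,
    ...<5 lines>...
                    overwrite_input=overwrite_input,
                    method=method)
    r = func(a, **kwargs)
    result = _quantile(arr,
                       quantiles=q,
    ...<2 lines>...
                       out=out,
                       weights=wgt)
    slices_having_nans = np.isnan(arr[-1, ...])
                                  ~~~^^^^^^^^^
IndexError: index -1 is out of bounds for axis 0 with size 0
```

With this lean, the gripper body would pass only about 4 mm above the drawer's front panel. It's safer to set the carton on the free counter, regrasp it upright, and then place it crosswise.

Run:
```python
from h import *
R=ud(87.3,-27.4)
go([.42,-.347,.21],R)
print("down 1cm",(R.T@np.array([0,0,-1])).round(3))
X=np.load("top.npy").reshape(-1,3)
m=(X[:,0]>.28)&(X[:,0]<.6)&(X[:,1]<-.15)&(X[:,1]>-.56)&(X[:,2]>.01); m&=~((abs(X[:,0]-.427)<.11)&(abs(X[:,1]+.3495)<.04))
q=X[m]; print(len(q), [ (round(y,2), q[(q[:,1]>y)&(q[:,1]<y+.05)][:,:1].min(0,initial=9).round(3)) for y in np.arange(-.55,-.15,.05)])
```

```text
tcp [0.4658 0.0101 0.2398] turn(deg,tool) [-0.16 -0.01  0.08] shift cm in now-axes [-30.49  -2.88  19.17] in goal axes [-30.49  -2.9   19.16]
down 1cm [ 0.46  -0.     0.888]
861 [(np.float64(-0.55), array([0.303])), (np.float64(-0.5), array([0.37])), (np.float64(-0.45), array([0.566])), (np.float64(-0.4), array([9.])), (np.float64(-0.35), array([9.])), (np.float64(-0.3), array([0.509])), (np.float64(-0.25), array([0.308])), (np.float64(-0.2), array([9.]))]
```

carry_out(
  deltas=[
    {"dx": -1.0,"dy": -0.1,"dz": 0.63,"wx": 0,"wy": 0,"wz": 0,"hand": -1},
    {"dx": -2.4,"dy": -0.22,"dz": 1.51,"wx": 0,"wy": 0,"wz": 0,"hand": -1},
    {"dx": -2.4,"dy": -0.22,"dz": 1.51,"wx": 0,"wy": 0,"wz": 0,"hand": -1},
    {"dx": -2.4,"dy": -0.22,"dz": 1.51,"wx": 0,"wy": 0,"wz": 0,"hand": -1},
    {"dx": -2.4,"dy": -0.22,"dz": 1.51,"wx": 0,"wy": 0,"wz": 0,"hand": -1},
    {"dx": -2.4,"dy": -0.22,"dz": 1.51,"wx": 0,"wy": 0,"wz": 0,"hand": -1},
    {"dx": -2.4,"dy": -0.22,"dz": 1.51,"wx": 0,"wy": 0,"wz": 0,"hand": -1},
    {"dx": -2.4,"dy": -0.22,"dz": 1.51,"wx": 0,"wy": 0,"wz": 0,"hand": -1},
    {"dx": -2.4,"dy": -0.22,"dz": 1.51,"wx": 0,"wy": 0,"wz": 0,"hand": -1},
    {"dx": -2.4,"dy": -0.22,"dz": 1.51,"wx": 0,"wy": 0,"wz": 0,"hand": -1},
  ],
)

```text
time: 21.12
tcp_pos: [0.4312, -0.2566, 0.2176]
eef_rot: [-179.8, 27.4, 87.4]
contact_force: [0.7, -0.2, -2.1]
finger_gap: 0.0447
grasp_force: 40.0
```

carry_out(
  deltas=[
    {"dx": -2.4,"dy": -0.22,"dz": 1.51,"wx": 0,"wy": 0,"wz": 0,"hand": -1},
    {"dx": -2.4,"dy": -0.22,"dz": 1.51,"wx": 0,"wy": 0,"wz": 0,"hand": -1},
    {"dx": -2.4,"dy": -0.22,"dz": 1.51,"wx": 0,"wy": 0,"wz": 0,"hand": -1},
    {"dx": -0.7,"dy": -0.1,"dz": 0.44,"wx": 0,"wy": 0,"wz": 0,"hand": -1},
    {"dx": 0.69,"dy": 0,"dz": 1.33,"wx": 0,"wy": 0,"wz": 0,"hand": -1},
    {"dx": 1.15,"dy": 0,"dz": 2.22,"wx": 0,"wy": 0,"wz": 0,"hand": -1},
    {"dx": 1.38,"dy": 0,"dz": 2.66,"wx": 0,"wy": 0,"wz": 0,"hand": -1},
    {"dx": 1.38,"dy": 0,"dz": 2.66,"wx": 0,"wy": 0,"wz": 0,"hand": -1},
    {"dx": 1.15,"dy": 0,"dz": 2.22,"wx": 0,"wy": 0,"wz": 0,"hand": -1},
    {"dx": 0.92,"dy": 0,"dz": 1.78,"wx": 0,"wy": 0,"wz": 0,"hand": -1},
  ],
)

```text
time: 21.95
tcp_pos: [0.4183, -0.3463, 0.0621]
eef_rot: [-179.6, 27.3, 87.5]
contact_force: [-0.1, 0.3, -2.0]
finger_gap: 0.0449
grasp_force: 40.0
```

carry_out(
  deltas=[
    {"dx": 0.46,"dy": 0,"dz": 0.89,"wx": 0,"wy": 0,"wz": 0,"hand": -1},
    {"dx": 0.46,"dy": 0,"dz": 0.89,"wx": 0,"wy": 0,"wz": 0,"hand": -1},
    {"dx": 0.23,"dy": 0,"dz": 0.44,"wx": 0,"wy": 0,"wz": 0,"hand": -1},
    {"dx": 0,"dy": 0,"dz": 0,"wx": 0,"wy": 0,"wz": 0,"hand": -1},
    {"dx": 0,"dy": 0,"dz": 0,"wx": 0,"wy": 0,"wz": 0,"hand": -1},
    {"dx": 0,"dy": 0,"dz": 0,"wx": 0,"wy": 0,"wz": 0,"hand": -1},
    {"dx": 0,"dy": 0,"dz": 0,"wx": 0,"wy": 0,"wz": 0,"hand": -1},
    {"dx": 0,"dy": 0,"dz": 0,"wx": 0,"wy": 0,"wz": 0,"hand": -1},
    {"dx": 0,"dy": 0,"dz": 0,"wx": 0,"wy": 0,"wz": 0,"hand": -1},
    {"dx": 0,"dy": 0,"dz": 0,"wx": 0,"wy": 0,"wz": 0,"hand": -1},
  ],
)

```text
time: 22.78
tcp_pos: [0.4201, -0.3472, 0.0405]
eef_rot: [-179.9, 27.4, 87.4]
contact_force: [0.2, -1.0, -3.1]
finger_gap: 0.0446
grasp_force: 40.0
```

carry_out(
  deltas=[
    {"dx": 0.46,"dy": 0,"dz": 0.89,"wx": 0,"wy": 0,"wz": 0,"hand": -1},
    {"dx": 0.46,"dy": 0,"dz": 0.89,"wx": 0,"wy": 0,"wz": 0,"hand": -1},
    {"dx": 0.37,"dy": 0,"dz": 0.71,"wx": 0,"wy": 0,"wz": 0,"hand": -1},
    {"dx": 0.23,"dy": 0,"dz": 0.44,"wx": 0,"wy": 0,"wz": 0,"hand": -1},
    {"dx": 0,"dy": 0,"dz": 0,"wx": 0,"wy": 0,"wz": 0,"hand": -1},
    {"dx": 0,"dy": 0,"dz": 0,"wx": 0,"wy": 0,"wz": 0,"hand": -1},
    {"dx": 0,"dy": 0,"dz": 0,"wx": 0,"wy": 0,"wz": 0,"hand": -1},
    {"dx": 0,"dy": 0,"dz": 0,"wx": 0,"wy": 0,"wz": 0,"hand": -1},
    {"dx": 0,"dy": 0,"dz": 0,"wx": 0,"wy": 0,"wz": 0,"hand": -1},
    {"dx": 0,"dy": 0,"dz": 0,"wx": 0,"wy": 0,"wz": 0,"hand": -1},
  ],
)

```text
time: 23.62
tcp_pos: [0.4201, -0.3472, 0.0075]
eef_rot: [-179.9, 27.4, 87.4]
contact_force: [-1.0, 0.1, -2.7]
finger_gap: 0.0447
grasp_force: 40.0
```

carry_out(
  deltas=[
    {"dx": 0.07,"dy": 0,"dz": 0.13,"wx": 0,"wy": 0,"wz": 0,"hand": -1},
    {"dx": 0.07,"dy": 0,"dz": 0.13,"wx": 0,"wy": 0,"wz": 0,"hand": -1},
    {"dx": 0.05,"dy": 0,"dz": 0.09,"wx": 0,"wy": 0,"wz": 0,"hand": -1},
    {"dx": 0,"dy": 0,"dz": 0,"wx": 0,"wy": 0,"wz": 0,"hand": -1},
    {"dx": 0,"dy": 0,"dz": 0,"wx": 0,"wy": 0,"wz": 0,"hand": -1},
    {"dx": 0,"dy": 0,"dz": 0,"wx": 0,"wy": 0,"wz": 0,"hand": -1},
    {"dx": 0,"dy": 0,"dz": 0,"wx": 0,"wy": 0,"wz": 0,"hand": -1},
    {"dx": 0,"dy": 0,"dz": 0,"wx": 0,"wy": 0,"wz": 0,"hand": -1},
    {"dx": 0,"dy": 0,"dz": 0,"wx": 0,"wy": 0,"wz": 0,"hand": -1},
    {"dx": 0,"dy": 0,"dz": 0,"wx": 0,"wy": 0,"wz": 0,"hand": -1},
  ],
)

```text
time: 24.45
tcp_pos: [0.4201, -0.3473, 0.0036]
eef_rot: [-179.9, 27.4, 87.4]
contact_force: [-1.2, 1.7, 3.7]
finger_gap: 0.0446
grasp_force: 43.2
```

carry_out(
  deltas=[
    {"dx": 0,"dy": 0,"dz": 0,"wx": 0,"wy": 0,"wz": 0,"hand": 0.2},
    {"dx": 0,"dy": 0,"dz": 0,"wx": 0,"wy": 0,"wz": 0,"hand": 0.6},
    {"dx": 0,"dy": 0,"dz": 0,"wx": 0,"wy": 0,"wz": 0,"hand": 1},
    {"dx": 0,"dy": 0,"dz": 0,"wx": 0,"wy": 0,"wz": 0,"hand": 1},
    {"dx": 0,"dy": 0,"dz": 0,"wx": 0,"wy": 0,"wz": 0,"hand": 1},
    {"dx": 0,"dy": 0,"dz": -1,"wx": 0,"wy": 0,"wz": 0,"hand": 1},
    {"dx": 0,"dy": 0,"dz": -2,"wx": 0,"wy": 0,"wz": 0,"hand": 1},
    {"dx": 0,"dy": 0,"dz": -3,"wx": 0,"wy": 0,"wz": 0,"hand": 1},
    {"dx": 0,"dy": 0,"dz": -3,"wx": 0,"wy": 0,"wz": 0,"hand": 1},
    {"dx": 0,"dy": 0,"dz": -3,"wx": 0,"wy": 0,"wz": 0,"hand": 1},
  ],
)

```text
time: 25.28
tcp_pos: [0.4218, -0.2903, 0.1096]
eef_rot: [-179.7, 27.3, 87.5]
contact_force: [0.9, 0.1, -0.6]
finger_gap: 0.0939
grasp_force: 0.0
```

carry_out(
  deltas=[
    {"dx": 0,"dy": 0,"dz": 0,"wx": 0,"wy": 5,"wz": 0,"hand": 1},
    {"dx": 0,"dy": 0,"dz": 0,"wx": 0,"wy": 5,"wz": 0,"hand": 1},
    {"dx": 0,"dy": 0,"dz": 0,"wx": 0,"wy": 5,"wz": 0,"hand": 1},
    {"dx": 0,"dy": 0,"dz": 0,"wx": 0,"wy": 5,"wz": 0,"hand": 1},
    {"dx": 0,"dy": 0,"dz": 0,"wx": 0,"wy": 5,"wz": 0,"hand": 1},
    {"dx": 0,"dy": 0,"dz": 0,"wx": 0,"wy": 2.4,"wz": 0,"hand": 1},
    {"dx": 0,"dy": 0,"dz": -3,"wx": 0,"wy": 0,"wz": 0,"hand": 1},
    {"dx": 0,"dy": 0,"dz": -3,"wx": 0,"wy": 0,"wz": 0,"hand": 1},
    {"dx": 0,"dy": 0,"dz": 0,"wx": 0,"wy": 0,"wz": 0,"hand": 1},
    {"dx": 0,"dy": 0,"dz": 0,"wx": 0,"wy": 0,"wz": 0,"hand": 1},
  ],
)

```text
time: 26.12
tcp_pos: [0.4237, -0.2921, 0.1714]
eef_rot: [180.0, 0.1, 87.4]
contact_force: [0.1, -0.6, -0.8]
finger_gap: 0.0939
grasp_force: 0.0
```

Run:
```python
from h import *
T=pose(); w=grab_frame("wrist"); p=grab_frame("scene"); q=grab_frame("top")
for nm,X in(("w",pts(w,T=T)),("s",pts(p)),("t",pts(q))):
    P=X.reshape(-1,3)
    f=(P[:,0]>.37)&(P[:,0]<.47)&(P[:,1]<-.19)&(P[:,1]>-.45)&(P[:,2]>.037)&(P[:,2]<.053)
    print(nm,f.sum(),cv2.minAreaRect((P[f][:,:2]*1000).astype(np.float32)),P[f][:,2].mean())
go([.42,-.32,.0115],ud(87.3,0))
```

```text
w 7961 ((422.1846923828125, -322.0320739746094), (201.03016662597656, 45.9294548034668), 87.29122924804688) 0.04525928154211824
s 580 ((421.08489990234375, -323.3092346191406), (197.0317840576172, 46.42974090576172), 87.38301849365234) 0.0441875253099043
t 165 ((421.475830078125, -312.86090087890625), (180.9799041748047, 44.041046142578125), 86.08016204833984) 0.044501416389486084
tcp [ 0.4222 -0.2908  0.1679] turn(deg,tool) [-0.31 -0.14  0.07] shift cm in now-axes [-2.97 -0.   15.63] in goal axes [-2.93 -0.08 15.64]
```

carry_out(
  deltas=[
    {"dx": -1.5,"dy": 0.1,"dz": 1.5,"wx": 0,"wy": 0,"wz": 0,"hand": 1},
    {"dx": -1.6,"dy": 0,"dz": 2.5,"wx": 0,"wy": 0,"wz": 0,"hand": 1},
    {"dx": 0,"dy": 0,"dz": 2.5,"wx": 0,"wy": 0,"wz": 0,"hand": 1},
    {"dx": 0,"dy": 0,"dz": 2,"wx": 0,"wy": 0,"wz": 0,"hand": 1},
    {"dx": 0,"dy": 0,"dz": 2,"wx": 0,"wy": 0,"wz": 0,"hand": 1},
    {"dx": 0,"dy": 0,"dz": 1.5,"wx": 0,"wy": 0,"wz": 0,"hand": 1},
    {"dx": 0,"dy": 0,"dz": 1,"wx": 0,"wy": 0,"wz": 0,"hand": 1},
    {"dx": 0,"dy": 0,"dz": 0,"wx": 0,"wy": 0,"wz": 0,"hand": 1},
    {"dx": 0,"dy": 0,"dz": 0,"wx": 0,"wy": 0,"wz": 0,"hand": 1},
    {"dx": 0,"dy": 0,"dz": 0,"wx": 0,"wy": 0,"wz": 0,"hand": 1},
  ],
)

```text
time: 27.1
tcp_pos: [0.4225, -0.3231, 0.0404]
eef_rot: [-179.9, 0.0, 87.4]
contact_force: [0.6, 0.1, -0.1]
finger_gap: 0.094
grasp_force: 0.0
```

Run:
```python
from h import *
go([.422,-.322,.012],ud(87.3,0))
```

```text
tcp [ 0.4225 -0.3231  0.0404] turn(deg,tool) [-0.11  0.04  0.05] shift cm in now-axes [ 0.11 -0.05  2.84] in goal axes [ 0.11 -0.06  2.84]
```

carry_out(
  deltas=[
    {"dx": 0.1,"dy": 0,"dz": 1,"wx": 0,"wy": 0,"wz": 0,"hand": 1},
    {"dx": 0,"dy": 0,"dz": 1,"wx": 0,"wy": 0,"wz": 0,"hand": 1},
    {"dx": 0,"dy": 0,"dz": 0.8,"wx": 0,"wy": 0,"wz": 0,"hand": 1},
    {"dx": 0,"dy": 0,"dz": 0,"wx": 0,"wy": 0,"wz": 0,"hand": 1},
    {"dx": 0,"dy": 0,"dz": 0,"wx": 0,"wy": 0,"wz": 0,"hand": 0.3},
    {"dx": 0,"dy": 0,"dz": 0,"wx": 0,"wy": 0,"wz": 0,"hand": -0.3},
    {"dx": 0,"dy": 0,"dz": 0,"wx": 0,"wy": 0,"wz": 0,"hand": -1},
    {"dx": 0,"dy": 0,"dz": 0,"wx": 0,"wy": 0,"wz": 0,"hand": -1},
    {"dx": 0,"dy": 0,"dz": 0,"wx": 0,"wy": 0,"wz": 0,"hand": -1},
    {"dx": 0,"dy": 0,"dz": 0,"wx": 0,"wy": 0,"wz": 0,"hand": -1},
  ],
)

```text
time: 27.93
tcp_pos: [0.4222, -0.3221, 0.012]
eef_rot: [-179.9, 0.0, 87.3]
contact_force: [0.3, 0.0, -0.6]
finger_gap: 0.0574
grasp_force: 0.0
```

carry_out(
  deltas=[
    {"dx": 0,"dy": 0,"dz": 0,"wx": 0,"wy": 0,"wz": 0,"hand": -1},
    {"dx": 0,"dy": 0,"dz": 0,"wx": 0,"wy": 0,"wz": 0,"hand": -1},
    {"dx": 0,"dy": 0,"dz": 0,"wx": 0,"wy": 0,"wz": 0,"hand": -1},
    {"dx": 0,"dy": 0,"dz": 0,"wx": 0,"wy": 0,"wz": 0,"hand": -1},
    {"dx": 0,"dy": 0,"dz": 0,"wx": 0,"wy": 0,"wz": 0,"hand": -1},
    {"dx": 0,"dy": 0,"dz": -0.5,"wx": 0,"wy": 0,"wz": 0,"hand": -1},
    {"dx": 0,"dy": 0,"dz": -1.5,"wx": 0,"wy": 0,"wz": 0,"hand": -1},
    {"dx": 0,"dy": 0,"dz": -2.5,"wx": 0,"wy": 0,"wz": 0,"hand": -1},
    {"dx": 0,"dy": 0,"dz": -3,"wx": 0,"wy": 0,"wz": 0,"hand": -1},
    {"dx": 0,"dy": 0,"dz": -3,"wx": 0,"wy": 0,"wz": 0,"hand": -1},
  ],
)

```text
time: 28.77
tcp_pos: [0.4216, -0.321, 0.1164]
eef_rot: [-179.7, -0.1, 87.3]
contact_force: [0.5, -0.7, -2.7]
finger_gap: 0.0448
grasp_force: 40.0
```

carry_out(
  deltas=[
    {"dx": 0,"dy": 0,"dz": -3,"wx": 0,"wy": 0,"wz": 0,"hand": -1},
    {"dx": 0,"dy": 0,"dz": -3,"wx": 0,"wy": 0,"wz": 0,"hand": -1},
    {"dx": 0,"dy": 0,"dz": -3,"wx": 0,"wy": 0,"wz": 0,"hand": -1},
    {"dx": 0,"dy": 0,"dz": -3,"wx": 0,"wy": 0,"wz": 0,"hand": -1},
    {"dx": 0,"dy": 0,"dz": -2,"wx": 0,"wy": 0,"wz": 0,"hand": -1},
    {"dx": 0,"dy": 0,"dz": -1,"wx": 0,"wy": 0,"wz": 0,"hand": -1},
    {"dx": 0,"dy": 0,"dz": 0,"wx": 0,"wy": 0,"wz": 0,"hand": -1},
    {"dx": 0,"dy": 0,"dz": 0,"wx": 0,"wy": 0,"wz": 0,"hand": -1},
    {"dx": 0,"dy": 0,"dz": 0,"wx": 0,"wy": 0,"wz": 0,"hand": -1},
    {"dx": 0,"dy": 0,"dz": 0,"wx": 0,"wy": 0,"wz": 0,"hand": -1},
  ],
)

```text
time: 29.6
tcp_pos: [0.4221, -0.3213, 0.264]
eef_rot: [-179.6, -0.2, 87.3]
contact_force: [-0.3, 0.4, -3.0]
finger_gap: 0.0446
grasp_force: 40.0
```

Run:
```python
from h import *
u=np.array([.9989,-.0471]);n=np.array([.0471,.9989])
print(read_state()["contact_force"])
go([*(.567*u+.035*n),.26],ud(87.3,0))
```

```text
[-0.28344402  0.37550763 -2.95349493]
tcp [ 0.4221 -0.3213  0.264 ] turn(deg,tool) [-0.37 -0.18  0.04] shift cm in now-axes [33.59 13.05  0.42] in goal axes [33.6  13.02  0.4 ]
```

carry_out(
  deltas=[
    {"dx": 1.2,"dy": 0.5,"dz": 0,"wx": 0,"wy": 0,"wz": 0,"hand": -1},
    {"dx": 2.6,"dy": 1.0,"dz": 0,"wx": 0,"wy": 0,"wz": 0,"hand": -1},
    {"dx": 2.6,"dy": 1.0,"dz": 0,"wx": 0,"wy": 0,"wz": 0,"hand": -1},
    {"dx": 2.6,"dy": 1.0,"dz": 0,"wx": 0,"wy": 0,"wz": 0,"hand": -1},
    {"dx": 2.6,"dy": 1.0,"dz": 0,"wx": 0,"wy": 0,"wz": 0,"hand": -1},
    {"dx": 2.6,"dy": 1.0,"dz": 0,"wx": 0,"wy": 0,"wz": 0,"hand": -1},
    {"dx": 2.6,"dy": 1.0,"dz": 0,"wx": 0,"wy": 0,"wz": 0,"hand": -1},
    {"dx": 2.6,"dy": 1.0,"dz": 0,"wx": 0,"wy": 0,"wz": 0,"hand": -1},
    {"dx": 2.6,"dy": 1.0,"dz": 0,"wx": 0,"wy": 0,"wz": 0,"hand": -1},
    {"dx": 2.6,"dy": 1.0,"dz": 0,"wx": 0,"wy": 0,"wz": 0,"hand": -1},
  ],
)

```text
time: 30.43
tcp_pos: [0.5291, -0.0781, 0.2655]
eef_rot: [-179.7, -0.1, 87.4]
contact_force: [-0.0, -1.0, -1.8]
finger_gap: 0.0447
grasp_force: 40.0
```

carry_out(
  deltas=[
    {"dx": 2.6,"dy": 1.0,"dz": 0,"wx": 0,"wy": 0,"wz": 0,"hand": -1},
    {"dx": 2.6,"dy": 1.0,"dz": 0,"wx": 0,"wy": 0,"wz": 0,"hand": -1},
    {"dx": 2.6,"dy": 1.0,"dz": 0,"wx": 0,"wy": 0,"wz": 0,"hand": -1},
    {"dx": 1.2,"dy": 0.5,"dz": 0,"wx": 0,"wy": 0,"wz": 0,"hand": -1},
    {"dx": 0,"dy": 0,"dz": 0,"wx": 0,"wy": 0,"wz": 0,"hand": -1},
    {"dx": 0,"dy": 0,"dz": 0,"wx": 0,"wy": 0,"wz": 0,"hand": -1},
    {"dx": 0,"dy": 0,"dz": 0,"wx": 0,"wy": 0,"wz": 0,"hand": -1},
    {"dx": 0,"dy": 0,"dz": 0,"wx": 0,"wy": 0,"wz": 0,"hand": -1},
    {"dx": 0,"dy": 0,"dz": 0,"wx": 0,"wy": 0,"wz": 0,"hand": -1},
    {"dx": 0,"dy": 0,"dz": 0,"wx": 0,"wy": 0,"wz": 0,"hand": -1},
  ],
)

```text
time: 31.27
tcp_pos: [0.568, 0.0067, 0.2665]
eef_rot: [-179.9, 0.0, 87.2]
contact_force: [-0.3, -0.7, -3.5]
finger_gap: 0.0447
grasp_force: 40.0
```

Run:
```python
from h import *
u=np.array([.9989,-.0471]);n=np.array([.0471,.9989])
print(read_state()["contact_force"])
go([*(.567*u+.035*n),.152],ud(87.3,0))
T=pose(); w=grab_frame("wrist"); P=pts(w,T=T).reshape(-1,3); a=P[:,:2]@u
t=pts(grab_frame("top")).reshape(-1,3)
for Q in (P,t):
    a=Q[:,:2]@u; b=Q[:,:2]@n
    m=(Q[:,2]>.203)&(Q[:,2]<.212)&(a<.55)&(a>.45)&(abs(b-.035)<.17); print("panel",m.sum(),np.percentile(a[m],[5,50,95]).round(4) if m.sum() else'')
    k=(Q[:,2]>.3)&(Q[:,2]<.33)&(a>.64)&(a<.9); print("deck min u",np.percentile(a[k],[.5,2]).round(4) if k.sum() else '',k.sum())
```

```text
[-0.27662076 -0.71400592 -3.54854391]
tcp [0.568  0.0067 0.2665] turn(deg,tool) [-0.15  0.   -0.05] shift cm in now-axes [ 0.16  0.03 11.45] in goal axes [ 0.15 -0.   11.45]
panel 858 [0.5037 0.5043 0.5048]
deck min u [0.6725 0.6729] 17405
panel 28 [0.4889 0.4895 0.4902]
deck min u [0.6736 0.675 ] 2244
```

carry_out(
  deltas=[
    {"dx": 0.1,"dy": 0,"dz": 0.8,"wx": 0,"wy": 0,"wz": 0,"hand": -1},
    {"dx": 0,"dy": 0,"dz": 1.3,"wx": 0,"wy": 0,"wz": 0,"hand": -1},
    {"dx": 0,"dy": 0,"dz": 1.5,"wx": 0,"wy": 0,"wz": 0,"hand": -1},
    {"dx": 0,"dy": 0,"dz": 1.5,"wx": 0,"wy": 0,"wz": 0,"hand": -1},
    {"dx": 0,"dy": 0,"dz": 1.5,"wx": 0,"wy": 0,"wz": 0,"hand": -1},
    {"dx": 0,"dy": 0,"dz": 1.3,"wx": 0,"wy": 0,"wz": 0,"hand": -1},
    {"dx": 0,"dy": 0,"dz": 1,"wx": 0,"wy": 0,"wz": 0,"hand": -1},
    {"dx": 0,"dy": 0,"dz": 0.5,"wx": 0,"wy": 0,"wz": 0,"hand": -1},
    {"dx": 0,"dy": 0,"dz": 0,"wx": 0,"wy": 0,"wz": 0,"hand": -1},
    {"dx": 0,"dy": 0,"dz": 0,"wx": 0,"wy": 0,"wz": 0,"hand": -1},
  ],
)

```text
time: 32.2
tcp_pos: [0.5681, 0.0087, 0.1724]
eef_rot: [-179.8, -0.0, 87.3]
contact_force: [0.5, 0.2, -2.5]
finger_gap: 0.0443
grasp_force: 40.0
```

carry_out(
  deltas=[
    {"dx": 0,"dy": 0,"dz": 0.5,"wx": 0,"wy": 0,"wz": 0,"hand": -1},
    {"dx": 0,"dy": 0,"dz": 0.5,"wx": 0,"wy": 0,"wz": 0,"hand": -1},
    {"dx": 0,"dy": 0,"dz": 0.3,"wx": 0,"wy": 0,"wz": 0,"hand": -1},
    {"dx": 0,"dy": 0,"dz": 0.2,"wx": 0,"wy": 0,"wz": 0,"hand": -1},
    {"dx": 0,"dy": 0,"dz": 0,"wx": 0,"wy": 0,"wz": 0,"hand": -1},
    {"dx": 0,"dy": 0,"dz": 0,"wx": 0,"wy": 0,"wz": 0,"hand": -1},
    {"dx": 0,"dy": 0,"dz": 0,"wx": 0,"wy": 0,"wz": 0,"hand": -1},
    {"dx": 0,"dy": 0,"dz": 0,"wx": 0,"wy": 0,"wz": 0,"hand": -1},
    {"dx": 0,"dy": 0,"dz": 0,"wx": 0,"wy": 0,"wz": 0,"hand": -1},
    {"dx": 0,"dy": 0,"dz": 0,"wx": 0,"wy": 0,"wz": 0,"hand": -1},
  ],
)

```text
time: 33.03
tcp_pos: [0.568, 0.0087, 0.1575]
eef_rot: [-179.9, -0.0, 87.3]
contact_force: [-0.6, -0.4, -2.7]
finger_gap: 0.0447
grasp_force: 40.0
```

carry_out(
  deltas=[
    {"dx": 0,"dy": 0,"dz": 0.2,"wx": 0,"wy": 0,"wz": 0,"hand": -1},
    {"dx": 0,"dy": 0,"dz": 0.15,"wx": 0,"wy": 0,"wz": 0,"hand": -1},
    {"dx": 0,"dy": 0,"dz": 0.1,"wx": 0,"wy": 0,"wz": 0,"hand": -1},
    {"dx": 0,"dy": 0,"dz": 0.1,"wx": 0,"wy": 0,"wz": 0,"hand": -1},
    {"dx": 0,"dy": 0,"dz": 0,"wx": 0,"wy": 0,"wz": 0,"hand": -1},
    {"dx": 0,"dy": 0,"dz": 0,"wx": 0,"wy": 0,"wz": 0,"hand": -1},
    {"dx": 0,"dy": 0,"dz": 0,"wx": 0,"wy": 0,"wz": 0,"hand": -1},
    {"dx": 0,"dy": 0,"dz": 0,"wx": 0,"wy": 0,"wz": 0,"hand": -1},
    {"dx": 0,"dy": 0,"dz": 0,"wx": 0,"wy": 0,"wz": 0,"hand": -1},
    {"dx": 0,"dy": 0,"dz": 0,"wx": 0,"wy": 0,"wz": 0,"hand": -1},
  ],
)

```text
time: 33.87
tcp_pos: [0.5679, 0.0087, 0.1518]
eef_rot: [-179.8, -0.0, 87.3]
contact_force: [-0.2, -0.5, -1.0]
finger_gap: 0.0445
grasp_force: 40.0
```

carry_out(
  deltas=[
    {"dx": 0,"dy": 0,"dz": 0.05,"wx": 0,"wy": 0,"wz": 0,"hand": -1},
    {"dx": 0,"dy": 0,"dz": 0,"wx": 0,"wy": 0,"wz": 0,"hand": 0},
    {"dx": 0,"dy": 0,"dz": 0,"wx": 0,"wy": 0,"wz": 0,"hand": 0.2},
    {"dx": 0,"dy": 0,"dz": 0,"wx": 0,"wy": 0,"wz": 0,"hand": 0.35},
    {"dx": 0,"dy": 0,"dz": 0,"wx": 0,"wy": 0,"wz": 0,"hand": 0.35},
    {"dx": 0,"dy": 0,"dz": 0,"wx": 0,"wy": 0,"wz": 0,"hand": 0.35},
    {"dx": 0,"dy": 0,"dz": 0,"wx": 0,"wy": 0,"wz": 0,"hand": 0.35},
    {"dx": 0,"dy": 0,"dz": -0.5,"wx": 0,"wy": 0,"wz": 0,"hand": 0.35},
    {"dx": 0,"dy": 0,"dz": -1,"wx": 0,"wy": 0,"wz": 0,"hand": 0.35},
    {"dx": 0,"dy": 0,"dz": -1.5,"wx": 0,"wy": 0,"wz": 0,"hand": 0.35},
  ],
)

```text
time: 34.7
tcp_pos: [0.5673, 0.0087, 0.1808]
eef_rot: [-179.7, -0.0, 87.3]
contact_force: [-0.1, -0.6, -0.7]
finger_gap: 0.0632
grasp_force: 0.0
```

carry_out(
  deltas=[
    {"dx": 0,"dy": 0,"dz": -2,"wx": 0,"wy": 0,"wz": 0,"hand": 0.35},
    {"dx": 0,"dy": 0,"dz": -2,"wx": 0,"wy": 0,"wz": 0,"hand": 0.35},
    {"dx": 0,"dy": 0,"dz": -2,"wx": 0,"wy": 0,"wz": 0,"hand": 0.35},
    {"dx": 0,"dy": 0,"dz": -2.5,"wx": 0,"wy": 0,"wz": 0,"hand": 0.35},
    {"dx": 0,"dy": 0,"dz": -2.5,"wx": 0,"wy": 0,"wz": 0,"hand": 0.35},
    {"dx": 0,"dy": -1,"dz": -1,"wx": 0,"wy": 0,"wz": 0,"hand": 0.35},
    {"dx": 0,"dy": -2.5,"dz": 0,"wx": 0,"wy": 0,"wz": 0,"hand": 0.35},
    {"dx": 0,"dy": -2.5,"dz": 0,"wx": 0,"wy": 0,"wz": 0,"hand": 0.35},
    {"dx": -1,"dy": -2.5,"dz": 0,"wx": 0,"wy": 0,"wz": 0,"hand": 0.35},
    {"dx": -2,"dy": -2.5,"dz": 0,"wx": 0,"wy": 0,"wz": 0,"hand": 0.35},
  ],
)

```text
time: 35.53
tcp_pos: [0.4553, -0.015, 0.3017]
eef_rot: [-179.8, -0.0, 87.5]
contact_force: [-1.0, -1.7, 0.1]
finger_gap: 0.0634
grasp_force: 0.0
```

carry_out(
  deltas=[
    {"dx": -3,"dy": 0,"dz": 0,"wx": 0,"wy": 0,"wz": 0,"hand": 0.35},
    {"dx": -3,"dy": 0,"dz": 0,"wx": 0,"wy": 0,"wz": 0,"hand": 0.35},
    {"dx": -3,"dy": 0,"dz": 0,"wx": 0,"wy": 0,"wz": 0,"hand": 0.35},
    {"dx": -3,"dy": 0,"dz": 0,"wx": 0,"wy": 0,"wz": 0,"hand": 0.35},
    {"dx": -3,"dy": 0,"dz": 0,"wx": 0,"wy": 0,"wz": 0,"hand": 0.35},
    {"dx": -3,"dy": 0,"dz": 0,"wx": 0,"wy": 0,"wz": 0,"hand": 0.35},
    {"dx": -2,"dy": 0,"dz": 0,"wx": 0,"wy": 0,"wz": 0,"hand": 0.35},
    {"dx": 0,"dy": 0,"dz": 0,"wx": 0,"wy": 0,"wz": 0,"hand": 0.35},
    {"dx": 0,"dy": 0,"dz": 0,"wx": 0,"wy": 0,"wz": 0,"hand": 0.35},
    {"dx": 0,"dy": 0,"dz": 0,"wx": 0,"wy": 0,"wz": 0,"hand": 0.35},
  ],
)

```text
time: 36.37
tcp_pos: [0.4475, -0.2152, 0.3017]
eef_rot: [-179.8, -0.0, 87.4]
contact_force: [-0.1, -0.4, -0.0]
finger_gap: 0.0633
grasp_force: 0.0
```

Run:
```python
from h import *
u=np.array([.9989,-.0471]);n=np.array([.0471,.9989])
p=grab_frame("top"); cv2.imwrite("pics/t9.png",cv2.resize(p["frame"][60:340,140:440,::-1],(640,598)))
Q=pts(p).reshape(-1,3); a=Q[:,:2]@u; b=Q[:,:2]@n
m=(Q[:,2]>.203)&(Q[:,2]<.212)&(a<.53)&(a>.45)&(abs(b-.035)<.17); print("panel u",np.median(a[m]))
f=(Q[:,2]>.178)&(Q[:,2]<.192)&(a>.525)&(a<.62)&(abs(b-.035)<.12); print("carton",f.sum(),Q[f][:,2].mean(),Q[f][:,2].std(),np.percentile(a[f],[2,98]),np.percentile(b[f],[1,99]))
for o in ["tea_carton","soy_bottle","oil_bottle","jam_jar"]:
    d=models.masks_of(p,o)
    if d: print(o,np.round(d[0]["box"]),d[0]["conf"])
print(read_state()["contact_force"])
```

```text
panel u 0.4893885269816502
carton 761 0.18460706324204484 0.0025218433939623243 [0.54523534 0.58925181] [-0.06272066  0.13178397]
tea_carton [177. 221.  32.  34.] 0.73
soy_bottle [173. 160.  29.  30.] 0.77
oil_bottle [370. 154.  25.  32.] 0.72
jam_jar [391. 180.  23.  21.] 0.77
[0.28747692 0.68542249 0.46723838]
```

View pics/t9.png

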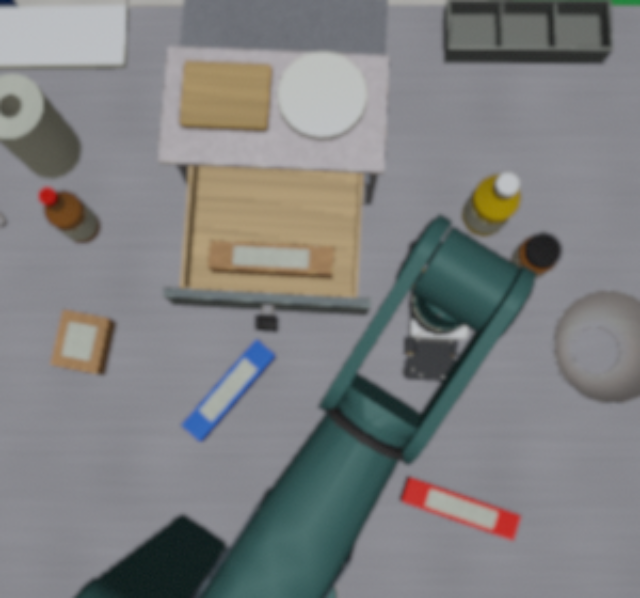

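The top view shows the carton flat in the open drawer at (272,258). The bystanders are where they were, and the arm is clear of everything.

```bash
python3 -c "
from bench import ticket; print(ticket.close_job())"
```

```text
the job is handed in; nothing more can be done
None
```

The drawer is open by about 0.21 m of its 0.22 m travel and the foil carton lies flat on its floor, crosswise; on the first try the carton caught the case's top edge (37 N at the wrist), so I set it back on the counter, regrasped it and placed it crosswise, and the job was handed in at about 36 s.

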